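Turn the reversed die rack and hang the caddy

ROBOT

A 7-joint arm with a two-finger parallel gripper is mounted at the origin on the work surface. World frame = base frame: x ahead of the robot, y to its left, z up, the work surface at z = 0. Lengths are in m, angles in rad, forces in N, time in s.
With the tool pointing down it reaches from about 0.4 to 0.85 m from the base axis. Payload 10.4 kg.
Tool frame: the origin (TCP) lies at the very end of the fingers, on their centre line; the grasp point (between the pads) lies 19 mm behind it; z points along the fingers, y is the direction in which the jaws open and shut (so a half turn about z gives the same grasp; the last joint's range is limited). The gripper opens to 85 mm and grips with 20 to 120 N. Pads are 22 mm wide; open, the fingers measure 114 mm over their backs; the gripper's body (76 mm by 85 mm) begins 54 mm behind the grasp point. The pads swing forward as they close: fully open they stand 13 mm farther back than shut.
Start: joints at [-1.213, 0.332, -0.065, 1.46, 0.022, 1.35, -0.088], TCP at [0.232, 0.58, 0.231] pointing down, gripper open.
Joint ranges: [-2.6, 2.6], [-0.5, 2.12], [-1.47, 1.34], [0.16, 2.42], [-1.27, 4.41], [0.06, 2.06], [-2.6, 2.6]. Speed limits (rad/s): [2.22, 2.22, 2.79, 2.79, 3.14, 3.14, 3.14].

INTERFACE

Orientations are given as a unit quaternion [x, y, z, w].
In Python, from workcell import manip gives the robot as it stands.
- The arm moves only by the tool arm_command, never from a script. Its arguments are lists of equal length, an entry for each row: "slide": the shift along the tool's x, y, z in mm, a list of three; "turn": the turn about the tool's z in degrees; "grip": the closure, from 0 (fully open) to 1 (shut). In form: {"slide": [[tx, ty, tz], ...], "turn": [turn, ...], "grip": [grip, ...]}. A call has 1 to 10 rows; each row shifts and turns the commanded pose from where the row before left it, along the tool's axes as they then stand; what a row does not reach is not made up. A row lasts 1/12 s, in which the tool goes at most 41.7 mm and 7.16 degrees, less where a joint would pass 70% of its speed; a pose out of reach is approached as far as the arm can. A call with a gripper value outside its range is refused whole. The fingers move at their own pace and stop on an object; "newtons" is the grip in N (left out, the last holds). Time passes only in rows, so rows that do not move let the fingers close. It gives the time, the measured TCP pose, the force and the opening at its end, in the units of the state.
- manip.get_obs(): the state, without advancing time (a new reading comes with each control period).
- manip.camera(name): name is "side" or "top"; returns the picture (384x512x3 uint8, blue, green, red); there is no depth.
- manip.camera_info(name): a dict with "fx", "fy", "cx", "cy" (pixels), "rvec" (rotation vector, rad) and "tvec" (3), from world to camera coordinates, as OpenCV has them. Camera axes: x right, y down, z forward; pixel columns grow to the right and rows downward; lengths in m; the calibration is good to about 2 mm. A picture is of the moment at which its call begins. camera_info takes no time and is no camera call.
- manip.hand_in(): hands the job in, once; it reports no verdict.
Trained networks look in the newest picture that a camera, given by its name, has taken for a name from the list of things; names that differ only in an ending like _2 or _b are one class to them, and where a whole thing is asked for, a point or a joint stands for the part that bears it (a point fixed in the world has none). Each returns a list of dicts, best first, with "score" (0 to 1); they miss things now and then, are a little off and sometimes report something else, mostly with a low value. They report only what shows in the picture. A call takes as long as a camera call.
- manip.cut_out(target, camera): "pixels" (384x512 bool, what is visible of it).
- manip.tip_of(target, camera): "xyz" ([x, y, z] in m, in the coordinates of the camera as it stood for that picture, good to about 4 mm: a listed point, or the origin of a listed thing).
The state is a dict: "clock": time; "joint_pos": joint angles; "joint_velocities": joint speeds; "tau": joint torques, N m; "position": TCP position; "ee_rot": TCP orientation; "ft_force": force on the tool from outside, world axes, zero at the start; "torque": the same for the moment, N m; "grip_width": opening from 0.0 (shut) to 1.0 (fully open).
Only numpy, scipy, OpenCV 4.12 (cv2) and the standard library are available. Lean on these libraries where they do the work, as an engineer would, in place of code of your own. Each camera call takes 0.05 s, during which the arm holds its last target.

TASK

One of the two die racks in the carrying caddy sits the wrong way round: lift it clear, turn it half a turn and seat it again in the caddy, so that both racks have their tallest die at the caddy's high end wall. Then hang the caddy by its handle on the two prongs of the hanging frame, let go of it, and push it along the prongs until the handle is fully home against the collars at their root and leave it hanging still; either side of the caddy may face the frame. Keep the caddy upright and leave the jar, the tin, the screwdriver and the box of blanks where they are.

Things in the scene. Friction and masses are not known exactly. Their poses are not given: they have to be found in the camera images.
- caddy: Loose aluminium caddy, 188 (x) x 130 (y) mm, 0.4 kg empty, 0.7 kg with both racks. Origin: centre of underside, z up. A spine 12 mm wide along y parts it into two bays, 84 x 122 mm inside, centred at x = +48 and -48 mm, floor 5 mm above the underside. Spine and side walls are 41 mm high, end wall at +y high (63 mm), at -y low (25 mm).
- handle_mid (a point): Middle of the caddy handle's top bar, on its axis, 120 mm above the caddy's underside, at caddy x = y = 0; axes as the caddy's. The handle is a rigid upright bail of 10 mm round bar in the caddy's plane x = 0: uprights at y = +-63 mm, level top bar along y, straight for y = -51..51 mm. Hung or held by it, the caddy swings a little for about 2 s after a jolt.
- high_end (a point): Middle of the top edge of the caddy's high end wall (caddy y = +63 mm, 63 mm above the underside).
- rack_a: Die rack that starts the wrong way round, in either bay; 0.15 kg, base 80 (x) x 118 (y) x 12 mm, 2 mm play all round. Origin: centre of underside, 5 mm above the caddy's when seated. Three steel dies in a row along y, tops 24, 36, 48 mm above the rack's underside at y = -39, 0, +39 mm. Rightly seated, its +y points as the caddy's +y.
- rack_b: The other rack, same shape as rack_a and with the same knob, already the right way round in the other bay. Origin: centre of its underside; tallest die at its own +y.
- rack_a_knob (a point): Middle of rack_a's lifting knob: round, black, upright, 18 mm diameter, from 62 to 90 mm above the rack's underside (this point 76 mm), over the rack's centre, on a 10 mm stem.
- rack_a_tall (a point): Top centre of rack_a's tallest die (rack y = +39 mm, 48 mm above its underside).
- rack_b_tall (a point): Top centre of rack_b's tallest die (rack y = +39 mm, 48 mm above its underside).
- stand: Fixed hanging frame, on the left or right. Origin: on the table under the front face of its cross board; prongs point along its -x. Board 250 mm wide (y), x = 0..18 mm, 178 to 270 mm high, on 22 mm posts at y = +-119 mm, 270 mm high, with feet 30 mm wide, 8 mm high, x = -30..130 mm; open under the board between the posts.
- prongs_tip (a point): Midway between the two prong tips, at the height of the prongs' axes: stand x = -180 mm, y = 0, 185 mm high; axes as the stand's. Two level round prongs of 10 mm diameter at stand y = +-32 mm run out from the board to here, where each turns up; the rounded tips' tops are 205 mm high.
- seat (a point): Middle of the handle bar's axis when the caddy hangs fully home: stand x = -65 mm, y = 0, 195 mm high; axes as the stand's. The bar there meets collars of 22 mm diameter round the prongs' roots, which reach from the board to stand x = -60 mm.
- jar: Bystander: glass jar, 58 mm diameter, 75 mm high, on the left near the robot; origin at its underside.
- tin: Bystander: steel tin, 56 mm diameter, 70 mm high, on the right near the robot; origin at its underside.
- crate: Bystander: open cardboard box of plate blanks, 140 x 170 x 50 mm, 2 kg, on the side opposite to the stand; origin at its underside.
- driver: Bystander: screwdriver lying beyond the caddy; origin at its underside.

How it is judged:
By the outcome, as a careful person would: the job done as asked, in the order asked, and still so for the second after the job is handed in, with the robot touching nothing.
It also fails if it takes over 72 s, if anything falls off the work surface, if the arm or the gripper's body presses on something with over 40 N, if the wrist force passes 120 N, or if a joint passes its speed limit or range.

## Working session

There is one attempt and no reset: what is moved stays moved. The work goes in short steps, Python scripts to look and compute and a tool call to move; the robot and the scene stay as the last step left them, time stands still between calls to the robot, and variables do not carry over. Pictures are saved under pics/ and viewed, and the job is handed in when it is done.

Besides the shell and the picture viewer there is one more tool, called after "Request:" as name(argument=value, ...) on one line, values as JSON. arm_command: Moves the arm, as the interface text tells. Its arguments: {"type":"object","properties":{"slide":{"type":"array","items":{"type":"array","items":{"type":"number"}}},"turn":{"type":"array","items":{"type":"number"}},"grip":{"type":"array","items":{"type":"number"}},"newtons":{"type":"number"}},"required":["slide","turn","grip"]}

```bash
ls; mkdir -p pics; cat > h.py <<'E'
import numpy as np, cv2
from workcell import manip
from scipy.spatial.transform import Rotation as R
def T(cam):
    i=manip.camera_info(cam); return i, cv2.Rodrigues(np.array(i['rvec'],float))[0], np.array(i['tvec'],float).ravel()
def tow(cam,p):
    i,r,t=T(cam); return r.T@(np.array(p)-t)
def proj(cam,p):
    i,r,t=T(cam); c=r@np.array(p)+t; return np.array([i['fx']*c[0]/c[2]+i['cx'], i['fy']*c[1]/c[2]+i['cy']])
def plane(cam,u,v,z):
    i,r,t=T(cam); d=r.T@np.array([(u-i['cx'])/i['fx'],(v-i['cy'])/i['fy'],1]); o=-r.T@t
    return o+d*(z-o[2])/d[2]
def find(names,cams=('top','side')):
    for c in cams:
        for n in names:
            for d in manip.tip_of(n,c)[:3]:
                print(c,n,round(d['score'],2),np.round(tow(c,d['xyz']),4))
def tri(pa,pb):
    # pixel in top, side -> 3d
    A=[];
    for cam,p in (('top',pa),('side',pb)):
        i,r,t=T(cam); K=np.array([[i['fx'],0,i['cx']],[0,i['fy'],i['cy']],[0,0,1]]); A.append(K@np.c_[r,t])
    X=cv2.triangulatePoints(A[0],A[1],np.array(pa,float).reshape(2,1),np.array(pb,float).reshape(2,1)); return (X[:3]/X[3]).ravel()
E
python3 - <<'E'
from h import *
for c in('top','side'):
    im=manip.camera(c); cv2.imwrite(f'pics/{c}0.png',im)
find(['rack_a_knob','rack_a_tall','rack_b_tall','high_end','handle_mid','caddy','prongs_tip','seat','stand','jar','tin','crate','driver'])
o=manip.get_obs(); print(o)
E
```

```text
pics
top rack_a_knob 0.59 [ 0.5139 -0.0126  0.0815]
top rack_a_tall 0.8 [ 0.4964 -0.047   0.0591]
top rack_b_tall 0.63 [0.458  0.0733 0.0548]
top high_end 0.62 [0.5122 0.0678 0.0652]
top handle_mid 0.89 [0.4772 0.0083 0.1174]
top caddy 0.89 [ 4.801e-01  1.310e-02 -1.000e-04]
top prongs_tip 0.95 [0.5168 0.2204 0.1868]
top seat 0.72 [0.6274 0.2374 0.1922]
top seat 0.48 [ 0.3476  0.2147 -0.0035]
top seat 0.45 [ 0.3446 -0.2023  0.0005]
top stand 0.47 [0.6265 0.2339 0.1945]
top jar 0.82 [ 0.3492  0.2167 -0.0058]
top tin 0.82 [ 0.3455 -0.2005 -0.0005]
top crate 0.74 [ 0.6695 -0.2343 -0.004 ]
top driver 0.83 [ 6.966e-01 -6.000e-04  5.500e-03]
side rack_a_knob 0.62 [ 0.5191 -0.0183  0.0802]
side rack_a_knob 0.46 [ 0.3504  0.2107 -0.0029]
side rack_a_tall 0.67 [ 0.4994 -0.0456  0.0541]
side rack_b_tall 0.74 [0.4604 0.0709 0.053 ]
side high_end 0.93 [0.5162 0.0617 0.0632]
side handle_mid 0.76 [0.4801 0.0092 0.1209]
side caddy 0.82 [0.4816 0.0109 0.0048]
side prongs_tip 0.96 [0.5127 0.2179 0.1857]
side seat 0.68 [0.6306 0.2346 0.197 ]
side jar 0.95 [ 0.3472  0.2101 -0.0018]
side tin 0.6 [ 3.414e-01 -2.008e-01 -2.000e-04]
side crate 0.57 [ 6.728e-01 -2.326e-01 -5.000e-04]
{'clock': 1.4, 'joint_pos': array([-1.21259189,  0.33218386, -0.06469349,  1.46011664,  0.02156723,
        1.34992912, -0.08853171]), 'joint_velocities': array([-0.00071969,  0.00097795, -0.00071323, -0.00197318, -0.00071473,
        0.00150762, -0.00021717]), 'tau': array([ 4.00503077e-04, -6.25222492e+01,  4.92034829e-02, -3.91830611e+01,
        1.64780114e-02,  1.85155717e-03, -2.19380269e-05]), 'position': array([0.23227109, 0.58024045, 0.23133963]), 'ee_rot': array([ 1.89274210e-01,  9.81924270e-01,  3.08921802e-05, -1.71594295e-05]), 'ft_force': array([-0.64950148, -0.20466119, -0.09785603]), 'torque': array([ 0.03493899, -0.01990561,  0.02082238]), 'grip_width': 1.0021791271476352}
```

View pics/top0.png

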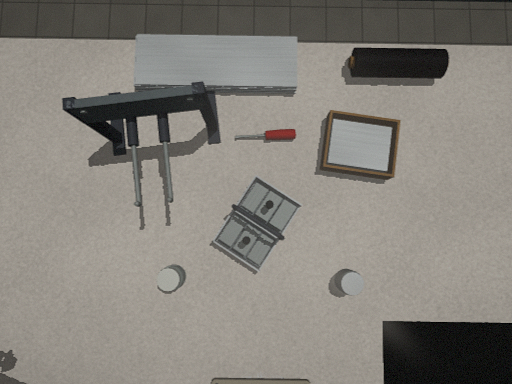

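View pics/side0.png

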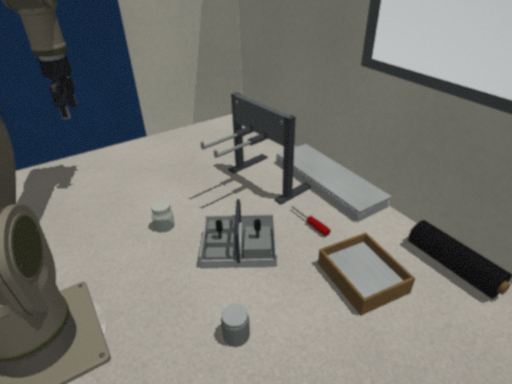

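```bash
cat > crop.py <<'E'
import sys,cv2
f,x0,y0,x1,y1,s,o=sys.argv[1:]
x0,y0,x1,y1,s=map(int,(x0,y0,x1,y1,s))
im=cv2.imread(f)[y0:y1,x0:x1]; cv2.imwrite(o,cv2.resize(im,None,fx=s,fy=s,interpolation=cv2.INTER_CUBIC))
E
cat > model.py <<'E'
from h import *
def caddy_pts(x,y,yaw,z=0):
    c,s=np.cos(yaw),np.sin(yaw); M=np.array([[c,-s,0],[s,c,0],[0,0,1]]); o=np.array([x,y,z])
    return lambda p:o+M@np.array(p)/1000.
def draw(cam,im,x0,y0,s,f,segs):
    # segs in local mm
    for pts,col in segs:
        q=[(proj(cam,f(p))-[x0,y0]+.5)*s for p in pts]
        cv2.polylines(im,[np.int32(np.round(q))],False,col,1,cv2.LINE_AA)
def box(x0,x1,y0,y1,z): return [(x0,y0,z),(x1,y0,z),(x1,y1,z),(x0,y1,z),(x0,y0,z)]
def circ(x,y,z,r): return [(x+r*np.cos(a),y+r*np.sin(a),z) for a in np.linspace(0,6.3,20)]
CSEG=[(box(-94,94,-65,65,0),(0,0,255)),([(-94,65,63),(94,65,63)],(0,255,0)),([(-94,-65,25),(94,-65,25)],(255,255,0)),([(0,-63,0),(0,-63,120),(0,63,120),(0,63,0)],(0,255,255)),(circ(48,0,95,9),(255,0,255)),(circ(-48,0,95,9),(255,0,255))]
SSEG=[([(-180,32,185),(-60,32,185)],(0,0,255)),([(-180,-32,185),(-60,-32,185)],(0,0,255)),(box(0,18,-125,125,270),(0,255,0)),([(0,-125,178),(0,125,178)],(0,255,0)),(box(-30,130,104,134,8),(255,255,0)),(box(-30,130,-134,-104,8),(255,255,0))]
def overlay(cam,src,win,s,items,out):
    x0,y0,x1,y1=win
    im=cv2.resize(cv2.imread(src)[y0:y1,x0:x1],None,fx=s,fy=s,interpolation=cv2.INTER_CUBIC)
    for f,segs in items: draw(cam,im,x0,y0,s,f,segs)
    cv2.imwrite(out,im)
E
python3 - <<'E'
from model import *
yaw=np.arctan2(.056,.0355)-np.pi/2
print(np.degrees(yaw))
f=caddy_pts(.480,.0105,yaw); a=np.arctan2(.0169,.1143)
s=caddy_pts(.5147+.18*np.cos(a),.2192+.18*np.sin(a),a)
overlay('top','pics/top0.png',(200,170,310,275),6,[(f,CSEG)],'pics/ot1.png')
overlay('side','pics/side0.png',(190,190,290,275),7,[(f,CSEG)],'pics/os1.png')
overlay('top','pics/top0.png',(60,70,230,215),4,[(s,SSEG)],'pics/ot2.png')
E
```

```text
-32.37177808260956
```

View pics/ot1.png

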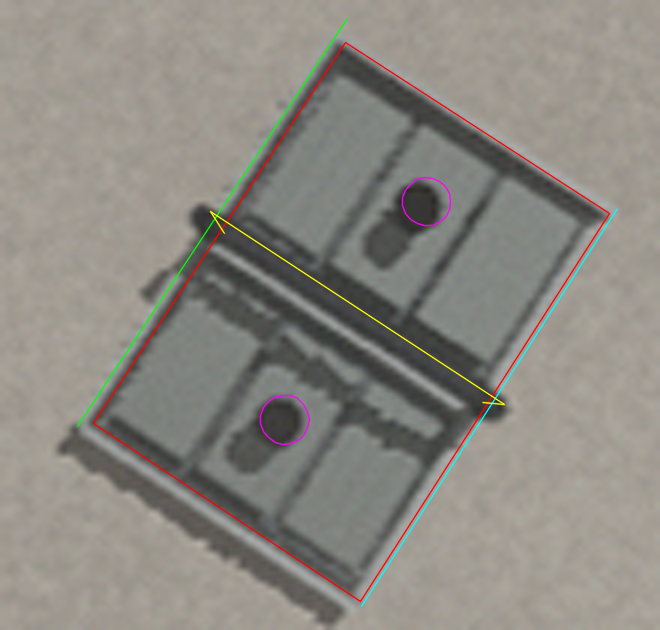

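View pics/os1.png

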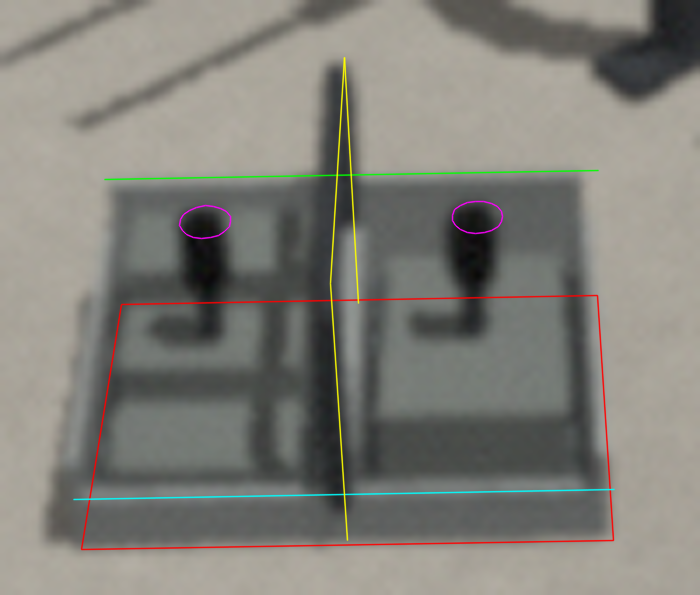

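View pics/ot2.png

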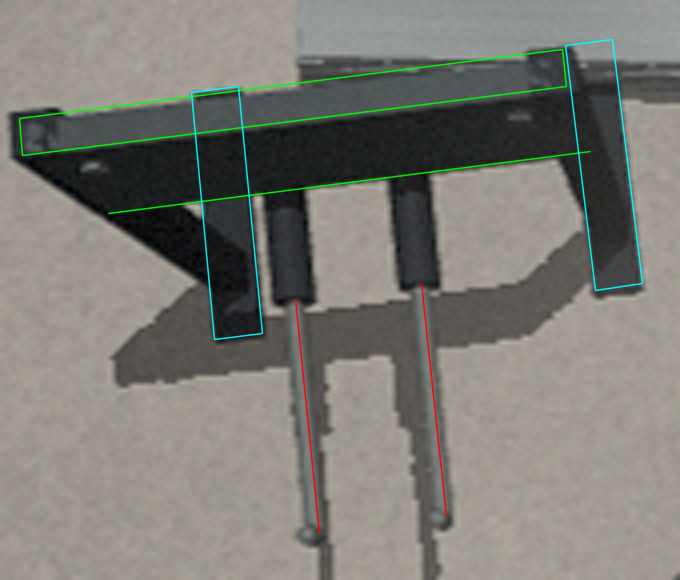

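```bash
python3 - <<'E'
from model import *
from scipy.optimize import least_squares
t=lambda u,v:(u/6+200-.5,v/6+170-.5)
s=lambda u,v:(u/7+190-.5,v/7+190-.5)
def fit(obs,yaw=True,x0=(.48,.01,-.565)):
    def r(p):
        f=caddy_pts(*p); return np.concatenate([proj(c,f(q))-m for c,q,m in obs])
    o=least_squares(r,x0,x_scale=[.01,.01,.1]); return o.x,np.round(o.fun.reshape(-1,2),2)
K=[('top',(48,0,95),t(421,203)),('top',(-48,0,95),t(282,420)),('side',(48,0,95),s(473,214)),('side',(-48,0,95),s(205,219))]
H=[('top',(0,63,118),t(207,218)),('top',(0,-63,118),t(491,404)),('side',(0,63,120),s(338,68)),('side',(0,-63,120),s(323,285))]
for o in (K,H,K[:2],H[:2],K[2:],H[2:],K+H):
    x,r=fit(o); print(np.round(x[:2],4),round(np.degrees(x[2]),2),r.tolist())
# stand
t4=lambda u,v:(u/4+60-.5,v/4+70-.5)
im=cv2.imread('pics/side0.png')
for n in ('rack_a_knob',):
  for c in('top','side'):
    for d in manip.cut_out(n,c)[:3]:
        ys,xs=np.nonzero(d['pixels']); print(c,d['score'],xs.mean(),ys.mean(),xs.min(),xs.max(),ys.min(),ys.max())
E
python3 crop.py pics/side0.png 190 85 310 205 5 pics/s_st.png; python3 crop.py pics/top0.png 110 110 190 215 7 pics/t_st.png
```

```text
[0.4798 0.0119] -32.04 [[0.13, -0.26], [-0.16, 0.02], [0.18, 0.05], [-0.37, 0.16]]
[0.4783 0.0123] -32.35 [[-0.3, -0.25], [1.25, 0.78], [-0.08, -1.75], [-0.03, -0.39]]
[0.4795 0.0119] -31.93 [[0.11, -0.17], [-0.11, 0.16]]
[0.4789 0.0134] -32.34 [[-0.78, -0.51], [0.77, 0.49]]
[0.4802 0.0122] -32.38 [[0.26, -0.0], [-0.26, -0.03]]
[0.4765 0.009 ] -32.39 [[-0.02, -0.88], [0.01, 0.7]]
[0.479  0.0121] -32.3 [[0.11, 0.13], [-0.35, 0.32], [-0.13, 0.16], [-0.68, 0.17], [-0.21, -0.55], [1.37, 0.42], [0.18, -1.8], [0.32, -0.45]]
top 0.61 267.78829389788297 206.30946450809463 239 296 180 232
```

View pics/s_st.png

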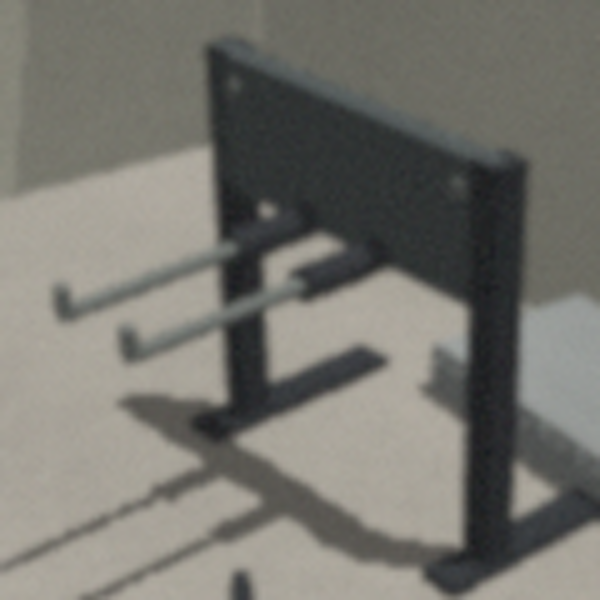

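View pics/t_st.png

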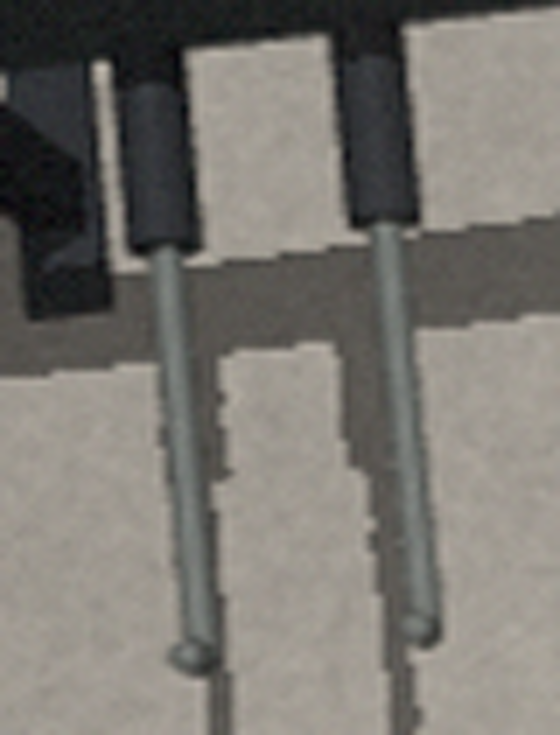

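```bash
python3 - <<'E'
from model import *
from scipy.optimize import least_squares
t=lambda u,v:(u/7+110-.5,v/7+110-.5)
s=lambda u,v:(u/5+190-.5,v/5+85-.5)
def fit(obs,x0=(.69,.24,.12)):
    def r(p):
        f=caddy_pts(*p); return np.concatenate([proj(c,f(q))-m for c,q,m in obs])
    o=least_squares(r,x0,x_scale=[.01,.01,.1]); return o.x,np.round(o.fun.reshape(-1,2),2)
A=[('top',(-60,32,185),t(166,250)),('top',(-60,-32,185),t(386,224)),('top',(-180,32,203),t(188,656)),('top',(-180,-32,203),t(424,628))]
B=[('side',(-60,32,185),s(237,248)),('side',(-60,-32,185),s(302,290)),('side',(-180,32,204),s(62,287)),('side',(-180,-32,204),s(128,329))]
for o in (A,B,A+B):
    x,r=fit(o); f=caddy_pts(*x); print(np.round(x,4),round(np.degrees(x[2]),2),'tip',np.round(f((-180,0,185)),4),'seat',np.round(f((-65,0,195)),4),r.tolist())
E
```

```text
[0.6903 0.2454 0.1497] 8.58 tip [0.5123 0.2186 0.185 ] seat [0.626  0.2357 0.195 ] [[0.18, 0.35], [0.12, -0.08], [0.39, 0.07], [-0.68, -0.33]]
[0.6901 0.2386 0.1287] 7.38 tip [0.5116 0.2155 0.185 ] seat [0.6256 0.2302 0.195 ] [[-0.3, 0.8], [0.27, -0.16], [0.03, -0.21], [-0.01, -0.33]]
[0.6906 0.2443 0.1451] 8.31 tip [0.5125 0.2183 0.185 ] seat [0.6263 0.2349 0.195 ] [[0.59, 0.16], [0.55, -0.13], [0.54, -0.09], [-0.51, -0.35], [-1.03, 0.21], [-0.26, -0.92], [-0.25, -0.63], [-0.01, -0.91]]
```

```bash
cat > plan.py <<'E'
from h import *
def state():
    o=manip.get_obs(); r=R.from_quat(o['ee_rot']).as_matrix(); return o,r
def delta(target,yawy=None,turn=0):
    """tool-frame shift in mm from now to target after first turning by turn deg"""
    o,r=state(); p=np.array(o['position'])
    ty=np.degrees(np.arctan2(r[1,1],r[0,1]))
    print('t',round(o['clock'],2),'pos',np.round(p,4),'tool y az',round(ty,2),'tilt z',np.round(r[:,2],4),'q7',round(o['joint_pos'][6],3),'F',np.round(o['ft_force'],1),'grip',round(o['grip_width'],3))
    if yawy is not None:
        turn=(ty-yawy+180)%360-180; print('turn needed',round(turn,2))
    r2=r@R.from_euler('z',turn,degrees=True).as_matrix()
    if target is not None:
        d=r2.T@(np.array(target)-p)*1000; print('shift after turn',np.round(d,1),'len',round(np.linalg.norm(d),1))
if __name__=='__main__':
    import sys
    a=[float(x) for x in sys.argv[1:]]
    delta(a[:3] if len(a)>=3 else None, a[3] if len(a)>3 else None)
E
python3 plan.py 0.5205 -0.0137 0.20 57.8
```

```text
t 1.5 pos [0.2323 0.5803 0.2313] tool y az 68.18 tilt z [-0.e+00  1.e-04 -1.e+00] q7 -0.088 F [ 0.3 -1.3 -0.5] grip 0.997
turn needed 10.38
shift after turn [-560.4 -349.    31.3] len 660.9
```

Request:
arm_command(slide=[[0,0,0],[0,0,0],[-31,-19.4,0],[-31,-19.4,0],[-31,-19.4,0],[-31,-19.4,0],[-31,-19.4,0],[-31,-19.4,0],[-31,-19.4,0],[-31,-19.4,0]], turn=[5.2,5.2,0,0,0,0,0,0,0,0], grip=[0.4,0.4,0.4,0.4,0.4,0.4,0.4,0.4,0.4,0.4], newtons=60)

```text
clock: 2.33
position: [0.3598, 0.315, 0.2315]
ee_rot: [0.277, 0.961, 0.0, 0.0]
ft_force: [0.3, 0.0, 0.2]
grip_width: 0.598
```

Request:
arm_command(slide=[[-31,-19.4,0],[-31,-19.4,0],[-31,-19.4,0],[-31,-19.4,0],[-31,-19.4,0],[-31,-19.4,0],[-31,-19.4,0],[-31,-19.4,10],[-31,-19.4,10],[-33,-19.4,10]], turn=[0,0,0,0,0,0,0,0,0,0], grip=[0.4,0.4,0.4,0.4,0.4,0.4,0.4,0.4,0.4,0.4])

```text
clock: 3.17
position: [0.5204, -0.0153, 0.2014]
ee_rot: [0.277, 0.961, 0.0, 0.001]
ft_force: [0.6, 0.8, 0.5]
grip_width: 0.601
```

```bash
python3 plan.py 0.5205 -0.0137 0.12 57.8
```

```text
t 3.17 pos [ 0.5204 -0.0153  0.2014] tool y az 57.82 tilt z [ 1.4e-03  6.0e-04 -1.0e+00] q7 1.011 F [0.6 0.8 0.5] grip 0.601
turn needed 0.02
shift after turn [ 0.8  1.2 81.4] len 81.5
```

Request:
arm_command(slide=[[0.5,1,30],[0,0,30],[0,0,26],[0,0,0]], turn=[0,0,0,0], grip=[0.4,0.4,0.4,0.4])

```text
clock: 3.5
position: [0.517, -0.0129, 0.1109]
ee_rot: [0.278, 0.961, -0.002, -0.003]
ft_force: [-1.4, 0.6, -1.5]
grip_width: 0.602
```

```bash
python3 plan.py 0.5205 -0.0137 0.066 57.8; python3 - <<'E'
from h import *
for c in('top','side'):
    im=manip.camera(c); cv2.imwrite(f'pics/{c}1.png',im)
p=manip.get_obs()['position']; print([proj(c,p) for c in('top','side')])
E
python3 crop.py pics/top1.png 200 150 320 275 5 pics/t1c.png; python3 crop.py pics/side1.png 190 150 310 275 5 pics/s1c.png
```

```text
t 3.5 pos [ 0.517  -0.0129  0.1109] tool y az 57.77 tilt z [-0.0071 -0.0013 -1.    ] q7 1.052 F [-1.4  0.6 -1.5] grip 0.602
turn needed -0.03
shift after turn [-3.6  1.4 44.8] len 45.0
[array([269.77996505, 202.60400925]), array([256.68515797, 213.4944645 ])]
```

View pics/t1c.png

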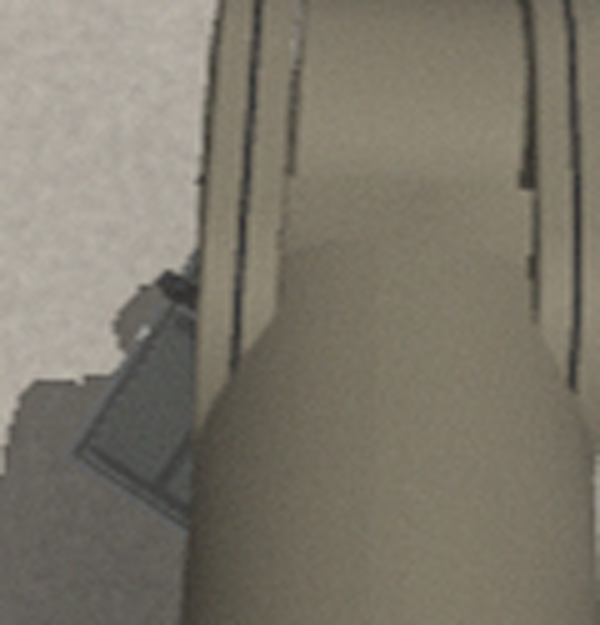

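View pics/s1c.png

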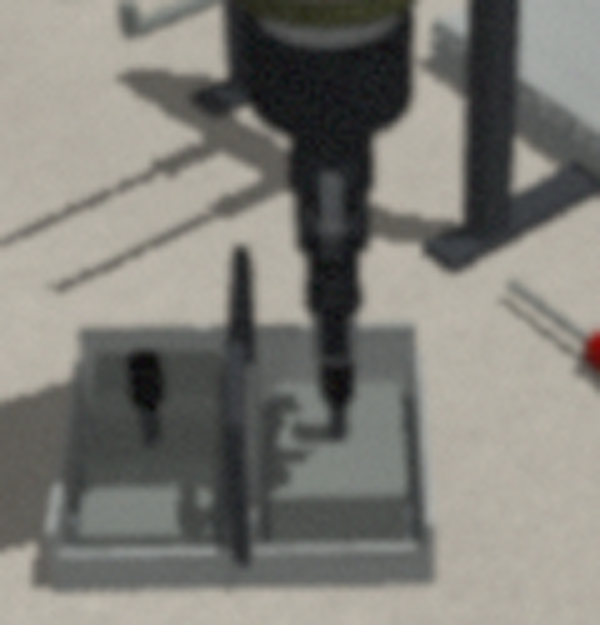

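```bash
python3 plan.py 0.5205 -0.0137 0.066 57.8
```

```text
t 3.6 pos [ 0.5198 -0.0127  0.1156] tool y az 57.78 tilt z [-1.1e-03 -4.0e-04 -1.0e+00] q7 1.05 F [ 0.   0.3 -0.1] grip 0.598
turn needed -0.02
shift after turn [-1.1 -0.4 49.6] len 49.6
```

Request:
arm_command(slide=[[-1,0,15],[0,0,15],[0,0,14],[0,0,7],[0,0,0],[0,0,0],[0,0,0],[0,0,0],[0,0,0],[0,0,0]], turn=[0,0,0,0,0,0,0,0,0,0], grip=[0.4,0.4,0.4,0.4,0.4,1,1,1,1,1])

```text
clock: 4.43
position: [0.5218, -0.0131, 0.0657]
ee_rot: [0.277, 0.961, 0.001, 0.001]
ft_force: [-1.1, 0.5, 7.5]
grip_width: 0.186
```

```bash
python3 plan.py 0.5205 -0.0137 0.066 57.8
```

```text
t 4.43 pos [ 0.5218 -0.0131  0.0657] tool y az 57.78 tilt z [ 2.e-03  7.e-04 -1.e+00] q7 1.09 F [-1.1  0.5  7.5] grip 0.186
turn needed -0.02
shift after turn [ 0.8 -1.2 -0.3] len 1.4
```

Request:
arm_command(slide=[[0,0,0],[0,0,-8],[0,0,-12],[0,0,-15],[0,0,-18],[0,0,-20],[0,0,-20],[0,0,-20],[0,0,-20],[0,0,-17]], turn=[0,0,0,0,0,0,0,0,0,0], grip=[1,1,1,1,1,1,1,1,1,1])

```text
clock: 5.27
position: [0.521, -0.0135, 0.2171]
ee_rot: [0.278, 0.961, 0.0, 0.001]
ft_force: [-0.9, 0.7, -1.5]
grip_width: 0.186
```

```bash
python3 - <<'E'
from h import *
for c in('top','side'):
    im=manip.camera(c); cv2.imwrite(f'pics/{c}2.png',im)
find(['caddy','handle_mid','high_end','rack_a_knob'])
E
python3 plan.py 0.5205 -0.0137 0.066 57.8
python3 crop.py pics/side2.png 190 120 310 275 5 pics/s2c.png
```

```text
top handle_mid 0.36 [ 0.3456 -0.2022 -0.0011]
top high_end 0.84 [0.5123 0.0687 0.0658]
top high_end 0.27 [0.442  0.0395 0.0049]
side caddy 0.96 [0.4796 0.0084 0.0027]
side caddy 0.39 [ 6.97e-01  3.00e-04 -2.90e-03]
side caddy 0.16 [ 0.6726 -0.2301 -0.0014]
side handle_mid 0.93 [0.4801 0.0154 0.1183]
side high_end 0.64 [0.5157 0.0642 0.0616]
side rack_a_knob 0.61 [ 0.5229 -0.0098  0.2337]
t 5.77 pos [ 0.5205 -0.0132  0.2136] tool y az 57.78 tilt z [-1.2e-03 -3.0e-04 -1.0e+00] q7 1.001 F [ 0.3  0.1 -0.9] grip 0.191
turn needed -0.02
shift after turn [ -0.4  -0.3 147.6] len 147.6
```

View pics/s2c.png

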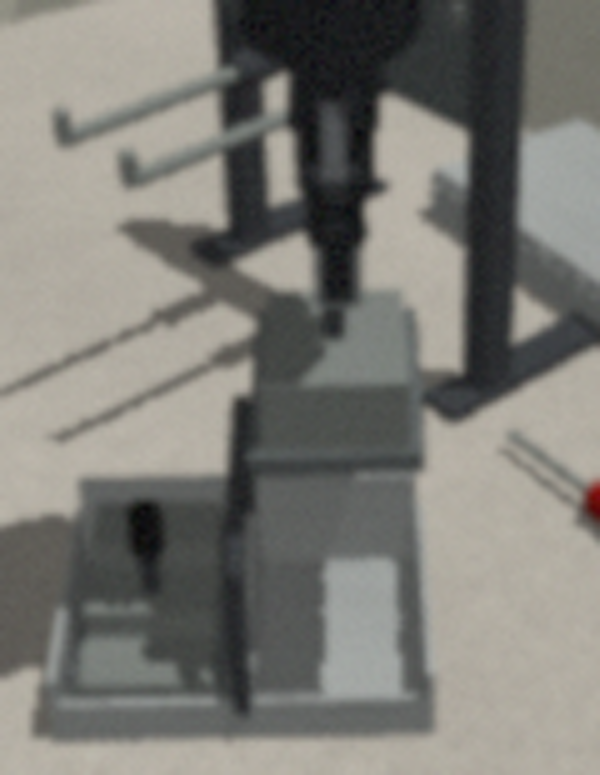

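Request:
arm_command(slide=[[0,0,0],[0,0,0],[0,0,0],[0,0,0],[0,0,0],[0,0,0],[0,0,0],[0,0,0],[0,0,0],[0,0,0]], turn=[3,6,7,7,7,7,7,7,7,7], grip=[1,1,1,1,1,1,1,1,1,1])

```text
clock: 6.6
position: [0.5206, -0.0132, 0.2139]
ee_rot: [0.752, 0.659, -0.0, -0.0]
ft_force: [0.1, -1.1, -1.3]
grip_width: 0.191
```

Request:
arm_command(slide=[[0,0,0],[0,0,0],[0,0,0],[0,0,0],[0,0,0],[0,0,0],[0,0,0],[0,0,0],[0,0,0],[0,0,0]], turn=[7,7,7,7,7,7,7,7,7,7], grip=[1,1,1,1,1,1,1,1,1,1])

```text
clock: 7.43
position: [0.5206, -0.0132, 0.2139]
ee_rot: [0.994, 0.108, -0.0, 0.0]
ft_force: [-0.4, 0.5, -0.8]
grip_width: 0.185
```

Request:
arm_command(slide=[[0,0,0],[0,0,0],[0,0,0],[0,0,0],[0,0,0],[0,0,0],[0,0,0],[0,0,0],[0,0,0],[0,0,0]], turn=[7,7,7,7,7,6,3,1,0,0], grip=[1,1,1,1,1,1,1,1,1,1])

```text
clock: 8.27
position: [0.5207, -0.0132, 0.2141]
ee_rot: [0.961, -0.277, -0.0, 0.0]
ft_force: [0.6, 0.2, -0.7]
grip_width: 0.193
```

```bash
python3 - <<'E'
from h import *
for c in('top','side'):
    im=manip.camera(c); cv2.imwrite(f'pics/{c}3.png',im)
find(['caddy','handle_mid','high_end','rack_a_knob','rack_a_tall'],['side'])
E
python3 plan.py 0.5205 -0.0137 0.066 -122.2
python3 crop.py pics/side3.png 190 120 310 275 5 pics/s3c.png;python3 crop.py pics/top3.png 190 120 310 275 5 pics/t3c.png
```

```text
side caddy 0.76 [0.4818 0.0071 0.0031]
side handle_mid 0.79 [0.483  0.0126 0.1219]
side high_end 0.69 [0.5162 0.0638 0.0647]
side high_end 0.37 [0.4606 0.07   0.0527]
side rack_a_knob 0.71 [ 0.5249 -0.0165  0.2288]
side rack_a_tall 0.83 [0.5425 0.0181 0.2023]
t 8.62 pos [ 0.5208 -0.0132  0.2143] tool y az -122.2 tilt z [ 0.e+00  1.e-04 -1.e+00] q7 -2.112 F [ 0.2 -0.3 -1.2] grip 0.188
turn needed 0.0
shift after turn [ -0.    0.6 148.3] len 148.3
```

View pics/s3c.png

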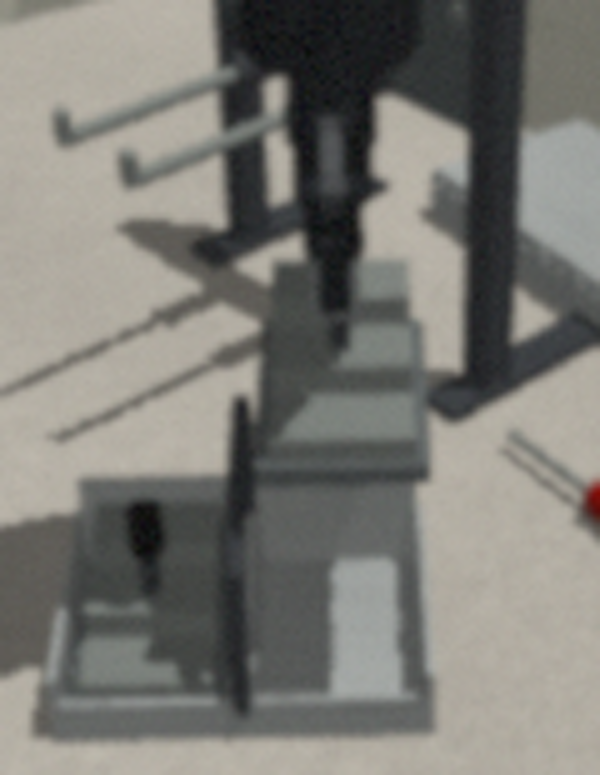

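View pics/t3c.png

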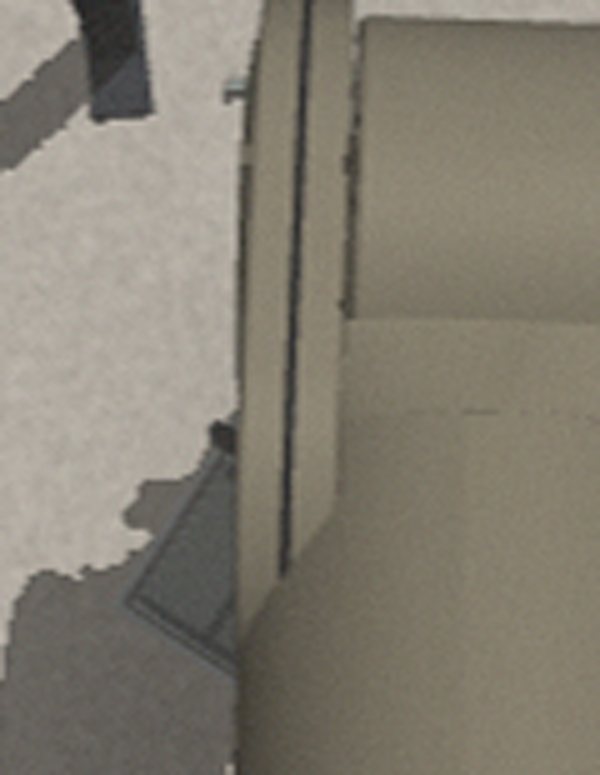

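```bash
cat > rk.py <<'E'
from model import *
def RS(sgn):
    s=[(box(-40,40,-59,59,0),(0,0,255)),(box(-40,40,-59,59,12),(0,255,0)),(circ(0,0,62,9),(255,0,255))]
    return s
E
python3 - <<'E'
from rk import *
w=(230,150,300,235)
f2=caddy_pts(.5205,-.0132,np.radians(-32.2),.1521)
f3=caddy_pts(.5208,-.0132,np.radians(-32.2),.1526)
overlay('side','pics/side2.png',w,7,[(f2,RS(1))],'pics/r2.png')
overlay('side','pics/side3.png',w,7,[(f3,RS(1))],'pics/r3.png')
a=cv2.imread('pics/r2.png');b=cv2.imread('pics/r3.png'); im=np.hstack([a,b]); cv2.imwrite('pics/r23.png',cv2.resize(im,(784,476)))
E
```

```text
(no output)
```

View pics/r23.png

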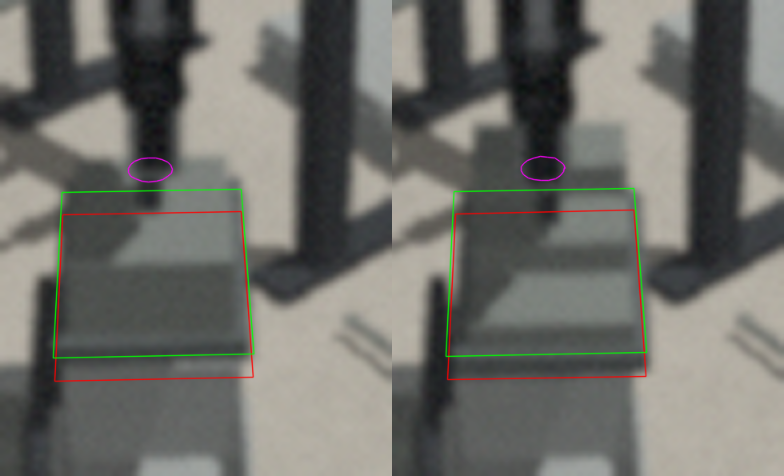

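```bash
python3 - <<'E'
import cv2,numpy as np
a=[cv2.resize(cv2.imread(f'pics/side{k}.png')[165:225,232:284],None,fx=7.5,fy=9.5,interpolation=cv2.INTER_CUBIC) for k in(2,3)]
im=np.hstack(a); im=np.clip(im.astype(float)*1.6,0,255).astype(np.uint8); print(im.shape); cv2.imwrite('pics/z23.png',im)
E
```

```text
(570, 780, 3)
```

View pics/z23.png

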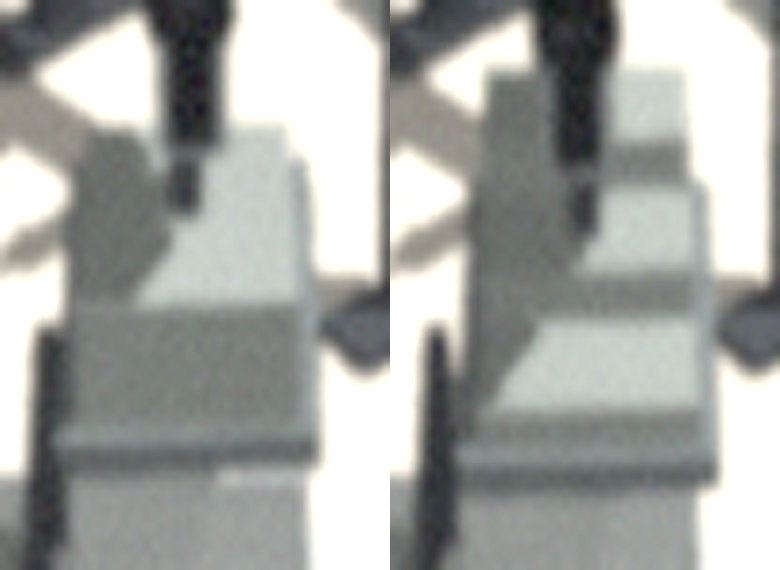

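```bash
python3 - <<'E'
from rk import *
from scipy.optimize import least_squares
g=lambda u,v:(u/7.5+232-.5,v/9.5+165-.5)
# base bottom front corners, base top right front, die top corners right
def fit(sg,obs,z,p0=(.52,-.013,-.56)):
    def r(p):
        f=caddy_pts(*p,z); return np.concatenate([proj('side',f(q))-m for q,m in obs])
    o=least_squares(r,p0,x_scale=[.01,.01,.1]); return o.x,np.round(o.fun.reshape(-1,2),2).tolist()
o3=[((-40,-59,0),g(72,488)),((40,-59,0),g(325,484)),((40,-59,12),g(325,460)),((-40,-59,12),g(70,463))]
o2=[((-40,-59,0),g(60,470)),((40,-59,0),g(317,462)),((40,-59,12),g(318,435)),((-40,-59,12),g(53,443))]
for n,o,z in((3,o3,.1526),(3,o3,.1566),(2,o2,.1521),(2,o2,.1556)): print(n,z,fit(1,o,z))
print(g(70,463))
E
```

```text
3 0.1526 (array([ 0.52424484, -0.01320075, -0.57743882]), [[-0.89, 0.71], [0.84, 0.78], [0.9, -0.88], [-0.86, -0.84]])
3 0.1566 (array([ 0.52162684, -0.01742153, -0.57771192]), [[-1.02, 0.71], [0.98, 0.79], [1.04, -0.9], [-1.0, -0.86]])
2 0.1521 (array([ 0.52501606, -0.00342266, -0.55458364]), [[-0.59, 0.65], [0.29, 0.64], [0.2, -0.68], [0.1, -0.67]])
2 0.1556 (array([ 0.52270415, -0.00716776, -0.55460194]), [[-0.71, 0.65], [0.41, 0.64], [0.32, -0.71], [-0.03, -0.69]])
(240.83333333333334, 213.23684210526315)
```

```bash
python3 - <<'E'
from rk import *
S=[([(x,-65,41),(x,65,41)],(0,0,255)) for x in(-94,-90,-6,6,90,94)]+[([(x,-61,5),(x,61,5)],(0,255,0)) for x in(-90,-6,6,90)]+[([(-94,-65,25),(94,-65,25)],(255,255,0)),([(-94,65,63),(94,65,63)],(255,255,0)),([(0,-63,25),(0,-63,115)],(255,0,255)),([(-94,-65,0),(94,-65,0)],(255,255,0))]
f=caddy_pts(.4798,.0119,np.radians(-32.2))
overlay('side','pics/side3.png',(192,195,282,275),8,[(f,S)],'pics/c3.png')
overlay('side','pics/side3.png',(192,195,282,275),8,[],'pics/c3r.png')
overlay('top','pics/top0.png',(205,170,305,275),6,[(f,S)],'pics/ct.png')
E
```

```text
(no output)
```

View pics/c3.png

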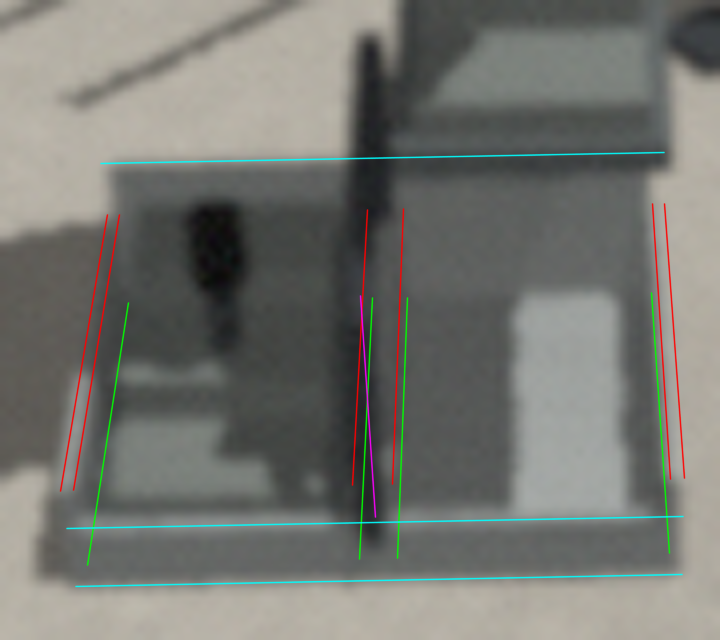

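View pics/c3r.png

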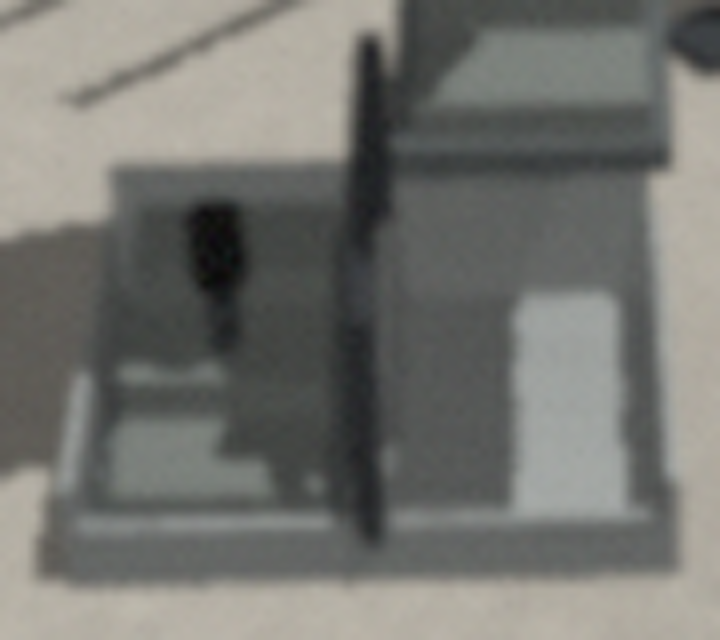

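View pics/ct.png

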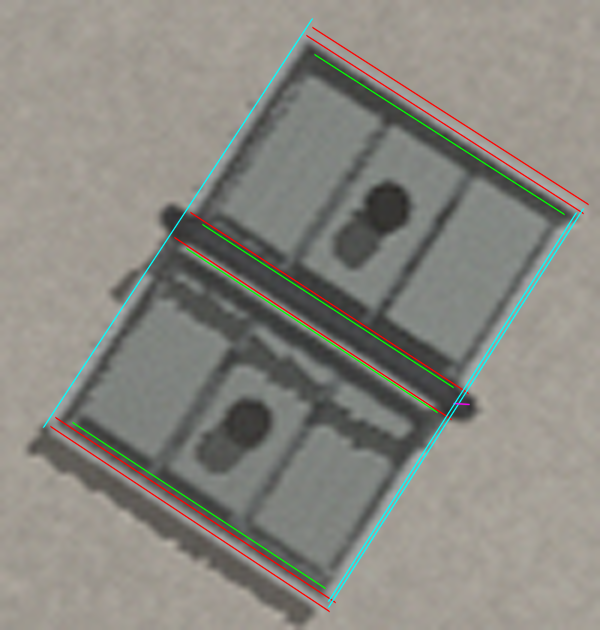

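Request:
arm_command(slide=[[-2,0.5,10],[-2,0,20],[0,0,20],[0,0,18],[0,0,10],[0,0,5],[0,0,0],[0,0,0]], turn=[0,0,0,0,0,0,0,0], grip=[1,1,1,1,1,1,1,1])

```text
clock: 9.28
position: [0.5175, -0.0115, 0.1317]
ee_rot: [0.961, -0.278, 0.0, -0.0]
ft_force: [-0.1, -0.5, -1.7]
grip_width: 0.195
```

```bash
python3 - <<'E'
from rk import *
for c in('side',):
    im=manip.camera(c); cv2.imwrite(f'pics/{c}4.png',im)
overlay('side','pics/side4.png',(192,175,282,275),8,[],'pics/c4r.png')
im=cv2.imread('pics/c4r.png'); cv2.imwrite('pics/c4r.png',np.clip(im[:600]*1.5,0,255).astype(np.uint8))
E
python3 plan.py 0.5205 -0.0137 0.066 -122.2
```

```text
t 9.33 pos [ 0.5178 -0.0115  0.1321] tool y az -122.22 tilt z [ 1.2e-03  2.0e-04 -1.0e+00] q7 -2.058 F [-0.8 -0.2 -1. ] grip 0.19
turn needed -0.02
shift after turn [ 3.4  0.5 66.1] len 66.2
```

View pics/c4r.png

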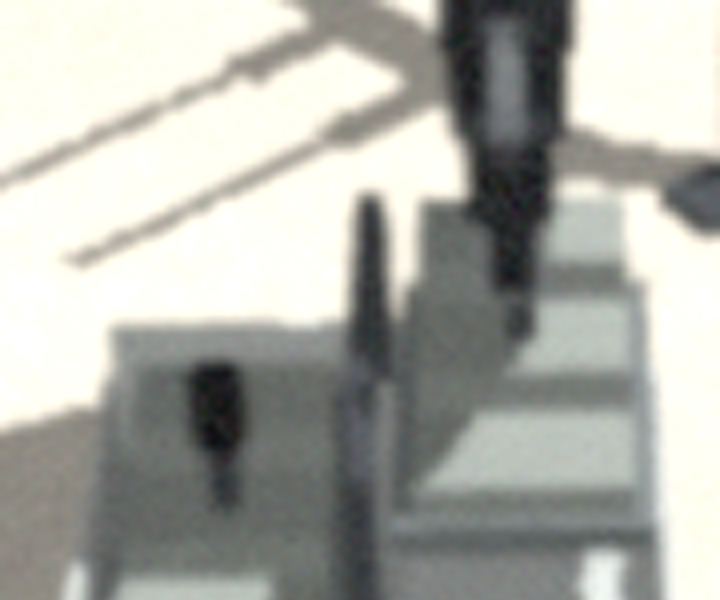

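Request:
arm_command(slide=[[0,0,10],[0,0,10],[0,0,7],[0,0,5],[0,0,5],[0,0,3],[0,0,0]], turn=[0,0,0,0,0,0,0], grip=[1,1,1,1,1,1,1])

```text
clock: 9.92
position: [0.5168, -0.0115, 0.0906]
ee_rot: [0.961, -0.277, -0.0, 0.0]
ft_force: [-0.8, -0.6, -1.7]
grip_width: 0.191
```

```bash
python3 - <<'E'
from rk import *
for c in('side',):
    im=manip.camera(c); cv2.imwrite(f'pics/{c}5.png',im)
overlay('side','pics/side5.png',(192,175,282,275),8,[],'pics/c5r.png')
im=cv2.imread('pics/c5r.png'); cv2.imwrite('pics/c5r.png',np.clip(im[:600]*1.5,0,255).astype(np.uint8))
E
python3 plan.py 0.5205 -0.0137 0.066 -122.2
```

```text
t 9.97 pos [ 0.5171 -0.0115  0.0911] tool y az -122.23 tilt z [-4.e-04 -2.e-04 -1.e+00] q7 -2.017 F [-0.2 -0.7 -1.3] grip 0.189
turn needed -0.03
shift after turn [ 4.  -0.  25.1] len 25.4
```

View pics/c5r.png

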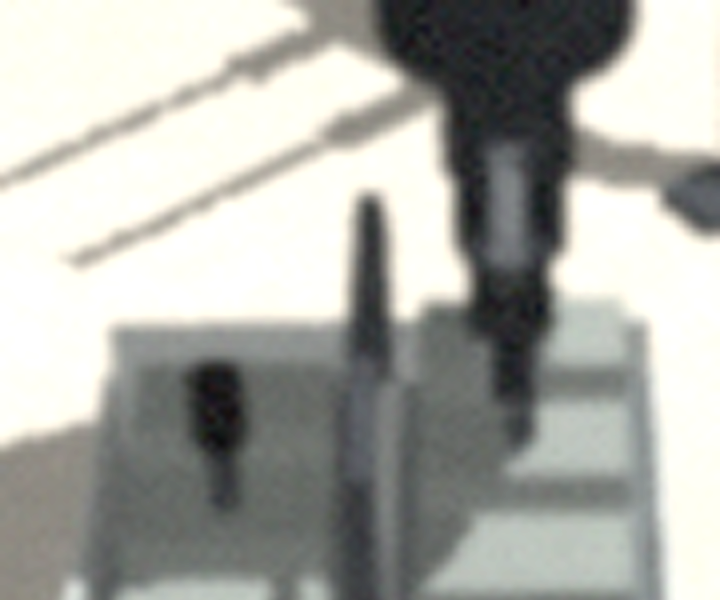

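Request:
arm_command(slide=[[0,0,4],[0,0,4],[0,0,4],[0,0,4],[0,0,4],[0,0,2],[0,0,1.5],[0,0,1],[0,0,0]], turn=[0,0,0,0,0,0,0,0,0], grip=[1,1,1,1,1,1,1,1,1])

```text
clock: 10.72
position: [0.5171, -0.0115, 0.0667]
ee_rot: [0.961, -0.277, -0.0, 0.0]
ft_force: [0.7, 0.3, -1.4]
grip_width: 0.189
```

```bash
python3 - <<'E'
from rk import *
for c in('side',):
    im=manip.camera(c); cv2.imwrite(f'pics/{c}6.png',im)
overlay('side','pics/side6.png',(192,175,282,275),8,[],'pics/c6r.png')
im=cv2.imread('pics/c6r.png'); cv2.imwrite('pics/c6r.png',np.clip(im[200:]*1.5,0,255).astype(np.uint8))
E
python3 plan.py 0.5205 -0.0137 0.066 -122.2
```

```text
t 10.77 pos [ 0.5172 -0.0115  0.0668] tool y az -122.22 tilt z [ 0.  0. -1.] q7 -1.991 F [-0.1 -0.1 -0.4] grip 0.187
turn needed -0.02
shift after turn [4.  0.1 0.8] len 4.0
```

View pics/c6r.png

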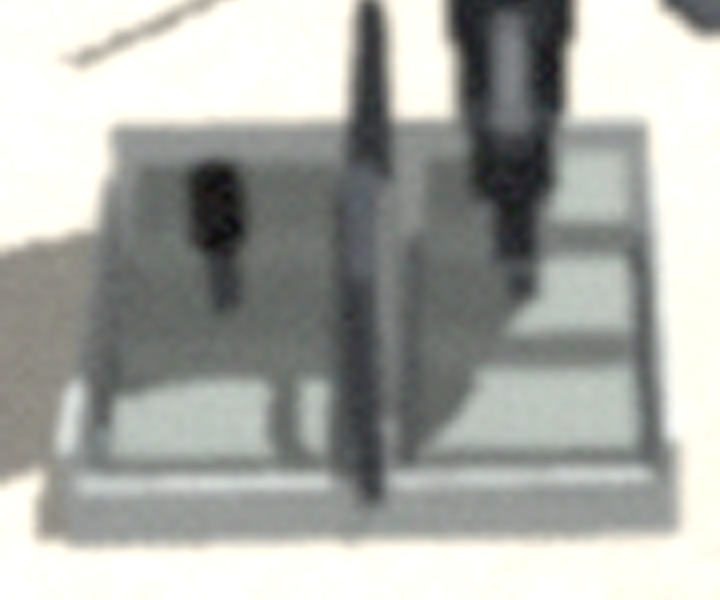

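Request:
arm_command(slide=[[0,0,1],[0,0,1],[0,0,1],[0,0,0],[0,0,0],[0,0,0],[0,0,0],[0,0,0]], turn=[0,0,0,0,0,0,0,0], grip=[1,1,1,1,0.45,0.45,0.45,0.45])

```text
clock: 11.43
position: [0.5172, -0.0114, 0.0637]
ee_rot: [0.961, -0.277, 0.0, -0.0]
ft_force: [-0.9, -0.3, 0.6]
grip_width: 0.548
```

```bash
python3 plan.py 0.5205 -0.0137 0.066 -122.2
```

```text
t 11.43 pos [ 0.5172 -0.0114  0.0637] tool y az -122.21 tilt z [ 1.e-04  1.e-04 -1.e+00] q7 -1.988 F [-0.9 -0.3  0.6] grip 0.548
turn needed -0.01
shift after turn [ 4.   0.2 -2.3] len 4.6
```

Request:
arm_command(slide=[[0,0,-15],[0,0,-30],[0,0,-35],[0,0,-35],[0,0,-21],[0,0,0],[0,0,0],[0,0,0],[0,0,0],[0,0,0]], turn=[0,0,0,0,0,-6,-7,-7,-7,-7], grip=[0.45,0.45,0.45,0.5,0.5,0.5,0.5,0.5,0.5,0.5])

```text
clock: 12.27
position: [0.5171, -0.0114, 0.1997]
ee_rot: [1.0, 0.019, -0.0, -0.0]
ft_force: [-0.7, 0.2, 0.4]
grip_width: 0.5
```

Request:
arm_command(slide=[[0,0,0],[0,0,0],[0,0,0],[0,0,0],[0,0,0],[0,0,0],[0,0,0],[0,0,0],[0,0,0]], turn=[-7,-7,-7,-7,-7,-7,-7,-7,0], grip=[0.5,0.5,0.5,0.5,0.5,0.5,0.5,0.5,0.5])

```text
clock: 13.02
position: [0.5171, -0.0115, 0.1996]
ee_rot: [0.874, 0.486, -0.0, -0.0]
ft_force: [0.5, 0.3, 0.1]
grip_width: 0.495
```

```bash
python3 - <<'E'
from rk import *
for c in('side','top'):
    im=manip.camera(c); cv2.imwrite(f'pics/{c}7.png',im)
overlay('side','pics/side7.png',(192,175,282,275),8,[],'pics/c7r.png')
im=cv2.imread('pics/c7r.png'); cv2.imwrite('pics/c7r.png',np.clip(im[200:]*1.5,0,255).astype(np.uint8))
find(['handle_mid','rack_a_tall','rack_a_knob','high_end'],['side'])
E
python3 plan.py 0.4785 0.0120 0.14 -32.2
```

```text
side handle_mid 0.98 [0.4823 0.0133 0.1193]
side rack_a_tall 0.78 [0.5399 0.0216 0.0513]
side rack_a_tall 0.7 [0.516  0.0637 0.0652]
side rack_a_tall 0.29 [ 6.725e-01 -2.349e-01 -3.000e-04]
side rack_a_knob 0.88 [ 0.5206 -0.0144  0.0779]
side high_end 0.17 [ 6.732e-01 -2.318e-01 -4.000e-04]
t 13.32 pos [ 0.5172 -0.0114  0.1997] tool y az -32.35 tilt z [-1.e-04  1.e-04 -1.e+00] q7 -0.561 F [-1.  -0.1  0.1] grip 0.501
turn needed -0.15
shift after turn [ -0.8 -45.2  59.8] len 74.9
```

View pics/c7r.png

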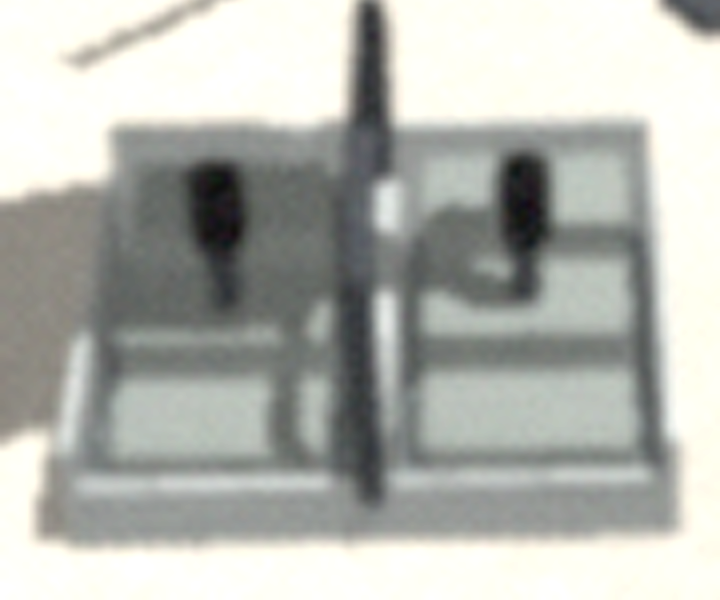

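Request:
arm_command(slide=[[0,-15,10],[0,-20,10],[0,-10.3,10],[0,0,20],[0,0,20],[0,0,18],[0,0,10],[0,0,1],[0,0,0],[0,0,0]], turn=[0,0,0,0,0,0,0,0,0,0], grip=[0.5,0.5,0.5,0.5,0.5,0.5,0.5,0.5,0.5,0.5])

```text
clock: 14.15
position: [0.4795, 0.0127, 0.1017]
ee_rot: [0.876, 0.483, 0.001, 0.0]
ft_force: [0.0, 0.5, 0.0]
grip_width: 0.5
```

```bash
python3 - <<'E'
from rk import *
for c in('side',):
    im=manip.camera(c); cv2.imwrite(f'pics/{c}8.png',im)
overlay('side','pics/side8.png',(192,175,282,275),8,[],'pics/c8r.png')
im=cv2.imread('pics/c8r.png'); cv2.imwrite('pics/c8r.png',np.clip(im[:600]*1.5,0,255).astype(np.uint8))
E
python3 plan.py 0.4783 0.0125 0.1 -32.2
```

```text
t 14.2 pos [0.4796 0.0128 0.1018] tool y az -32.24 tilt z [ 1.5e-03  5.0e-04 -1.0e+00] q7 -0.597 F [-0.8  0.1  0.1] grip 0.497
turn needed -0.04
shift after turn [-0.9 -1.   1.8] len 2.2
```

View pics/c8r.png

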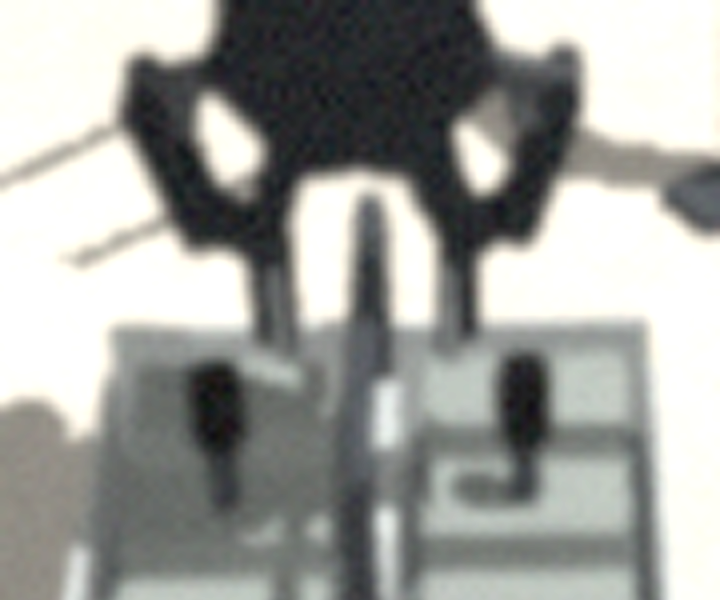

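Request:
arm_command(slide=[[0,0,0],[0,0,0],[0,0,0],[0,0,0],[0,0,0],[0,0,0],[0,0,-4],[0,0,-6],[0,0,-8],[0,0,-10]], turn=[0,0,0,0,0,0,0,0,0,0], grip=[1,1,1,1,1,1,1,1,1,1], newtons=90)

```text
clock: 15.03
position: [0.4782, 0.0125, 0.129]
ee_rot: [0.876, 0.483, -0.001, -0.0]
ft_force: [0.5, -0.1, -8.9]
grip_width: 0.079
```

```bash
python3 - <<'E'
from rk import *
for c in('side',):
    im=manip.camera(c); cv2.imwrite(f'pics/{c}9.png',im)
overlay('side','pics/side9.png',(192,165,282,275),7,[],'pics/c9r.png')
im=cv2.imread('pics/c9r.png'); cv2.imwrite('pics/c9r.png',np.clip(im[:600]*1.5,0,255).astype(np.uint8))
E
python3 plan.py 0.4783 0.0125 0.1 -32.2
```

```text
t 15.08 pos [0.4796 0.0126 0.1313] tool y az -32.24 tilt z [ 1.7e-03  5.0e-04 -1.0e+00] q7 -0.624 F [ 2.3 -0.1 -4.9] grip 0.084
turn needed -0.04
shift after turn [-0.8 -1.1 31.3] len 31.3
```

View pics/c9r.png

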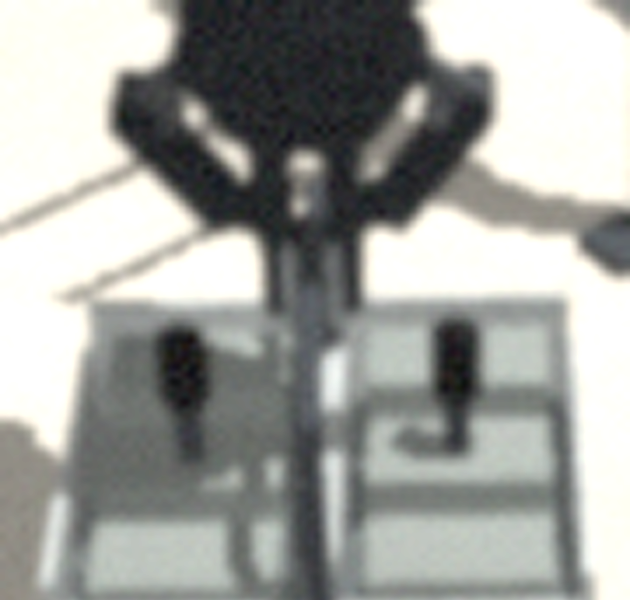

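Request:
arm_command(slide=[[0,0,-12],[0,0,-16],[0,0,-18],[0,0,-16],[0,0,-11],[0,0,-5],[0,0,0],[0,0,0],[0,0,0],[0,0,0]], turn=[0,0,0,0,0,-2,-4,-5,-5,-5], grip=[1,1,1,1,1,1,1,1,1,1])

```text
clock: 15.92
position: [0.4787, 0.0126, 0.2068]
ee_rot: [0.771, 0.636, -0.0, -0.0]
ft_force: [-1.1, 0.1, -8.3]
grip_width: 0.08
```

Request:
arm_command(slide=[[0,0,0],[0,0,0],[0,0,0],[0,0,0],[0,0,0],[0,0,0]], turn=[-5,-5,-5,-3,-1.5,0], grip=[1,1,1,1,1,1])

```text
clock: 16.42
position: [0.4787, 0.0126, 0.2068]
ee_rot: [0.654, 0.757, -0.0, -0.0]
ft_force: [-0.3, -0.1, -7.7]
grip_width: 0.08
```

```bash
python3 plan.py 0.4244 0.2055 0.2095 8.3
```

```text
t 16.42 pos [0.4787 0.0126 0.2068] tool y az 8.35 tilt z [-2.e-04  1.e-04 -1.e+00] q7 0.033 F [-0.3 -0.1 -7.7] grip 0.08
turn needed 0.05
shift after turn [198.7 -25.9  -2.7] len 200.4
```

Request:
arm_command(slide=[[8,-4,-1],[16,-8,-2],[22,-8,0],[25,-6,0],[26,0,0],[26,0,0],[25,0,0],[22,0,0],[16,0,0],[9,0,0]], turn=[0,0,0,0,0,0,0,0,0,0], grip=[1,1,1,1,1,1,1,1,1,1])

```text
clock: 17.25
position: [0.4238, 0.2046, 0.2098]
ee_rot: [0.653, 0.757, 0.0, -0.0]
ft_force: [0.6, 0.9, -6.4]
grip_width: 0.082
```

Request:
arm_command(slide=[[3.5,0,0],[0,0,0],[0,0,0],[0,0,0],[0,0,0],[0,0,0]], turn=[0,0,0,0,0,0], grip=[1,1,1,1,1,1])

```text
clock: 17.75
position: [0.4247, 0.2047, 0.2099]
ee_rot: [0.655, 0.756, 0.0, -0.0]
ft_force: [-0.3, -0.8, -7.4]
grip_width: 0.082
```

```bash
python3 - <<'E'
from rk import *
for c in('side','top'):
    im=manip.camera(c); cv2.imwrite(f'pics/{c}10.png',im)
overlay('side','pics/side10.png',(150,80,310,220),5,[],'pics/s10.png')
overlay('top','pics/top10.png',(90,70,240,270),4,[],'pics/t10.png')
find(['handle_mid','prongs_tip','seat','high_end','caddy'])
E
python3 plan.py 0.4244 0.2055 0.2095 8.3
```

```text
top handle_mid 0.57 [0.4259 0.2017 0.2272]
top prongs_tip 0.7 [0.3704 0.241  0.1616]
top prongs_tip 0.69 [0.5155 0.2204 0.1859]
top seat 0.83 [0.6224 0.234  0.1948]
top seat 0.62 [0.4254 0.2013 0.228 ]
top caddy 0.87 [0.4238 0.2053 0.1056]
side handle_mid 0.83 [0.4281 0.2063 0.229 ]
side prongs_tip 0.73 [0.5114 0.2216 0.1828]
side prongs_tip 0.17 [0.3785 0.1935 0.1139]
side seat 0.66 [0.6313 0.2321 0.1942]
side seat 0.54 [0.4779 0.2155 0.1175]
side high_end 0.75 [0.4199 0.2644 0.1706]
side high_end 0.44 [0.3711 0.2324 0.1604]
side caddy 0.62 [0.4273 0.1992 0.1131]
side caddy 0.49 [ 0.6966 -0.0047 -0.0014]
t 18.35 pos [0.4245 0.2054 0.2098] tool y az 8.28 tilt z [-0.e+00  1.e-04 -1.e+00] q7 -0.403 F [ 0.5  0.2 -7. ] grip 0.081
turn needed -0.02
shift after turn [ 0.1 -0.1  0.3] len 0.3
```

View pics/s10.png

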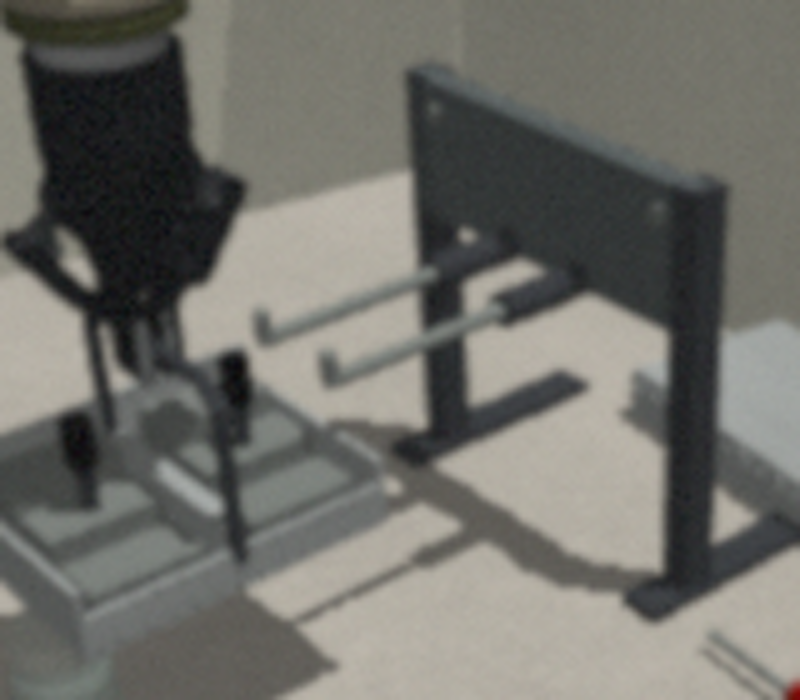

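View pics/t10.png

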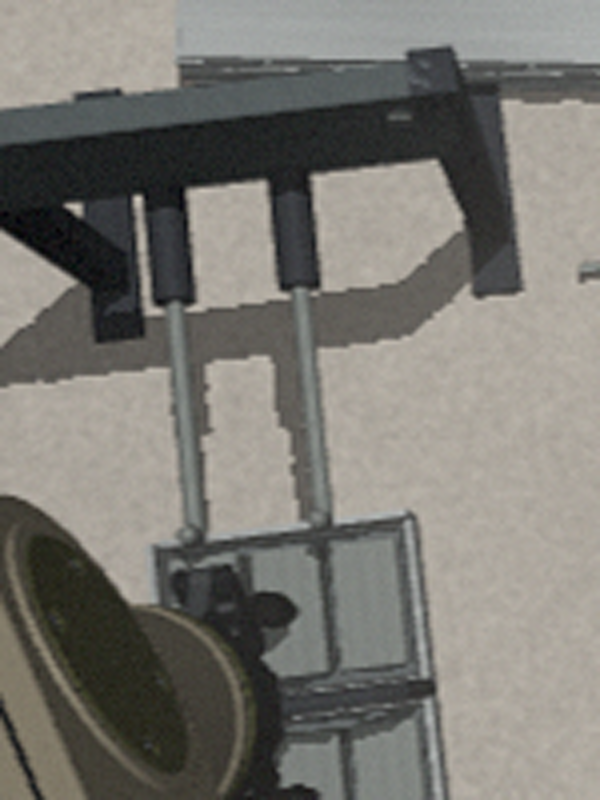

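Request:
arm_command(slide=[[0.5,4,0],[0.5,9,0],[0.5,14,0],[0.5,17,0],[0,18,0],[0,18,0],[0,17,0],[0,15,0],[0,11,0],[0,7,0]], turn=[0,0,0,0,0,0,0,0,0,0], grip=[1,1,1,1,1,1,1,1,1,1])

```text
clock: 19.18
position: [0.5546, 0.2263, 0.2092]
ee_rot: [0.654, 0.756, -0.0, 0.0]
ft_force: [-0.2, 0.1, -8.4]
grip_width: 0.079
```

Request:
arm_command(slide=[[0,4,0],[0,1,0],[0,0,0],[0,0,0],[0,0,0]], turn=[0,0,0,0,0], grip=[1,1,1,1,1])

```text
clock: 19.6
position: [0.5574, 0.2269, 0.2099]
ee_rot: [0.654, 0.756, 0.0, -0.0]
ft_force: [0.2, -0.6, -7.7]
grip_width: 0.077
```

```bash
python3 - <<'E'
from rk import *
for c in('side','top'):
    im=manip.camera(c); cv2.imwrite(f'pics/{c}11.png',im)
overlay('side','pics/side11.png',(150,80,310,220),5,[],'pics/s11.png')
overlay('top','pics/top11.png',(90,70,240,220),5,[],'pics/t11.png')
E
python3 plan.py 0.558 0.225 0.19 8.3
```

```text
t 19.7 pos [0.5576 0.2269 0.21  ] tool y az 8.3 tilt z [ 1.e-04  4.e-04 -1.e+00] q7 -0.217 F [-0.1  0.2 -7.6] grip 0.085
turn needed -0.0
shift after turn [-1.9  0.2 20. ] len 20.1
```

View pics/s11.png

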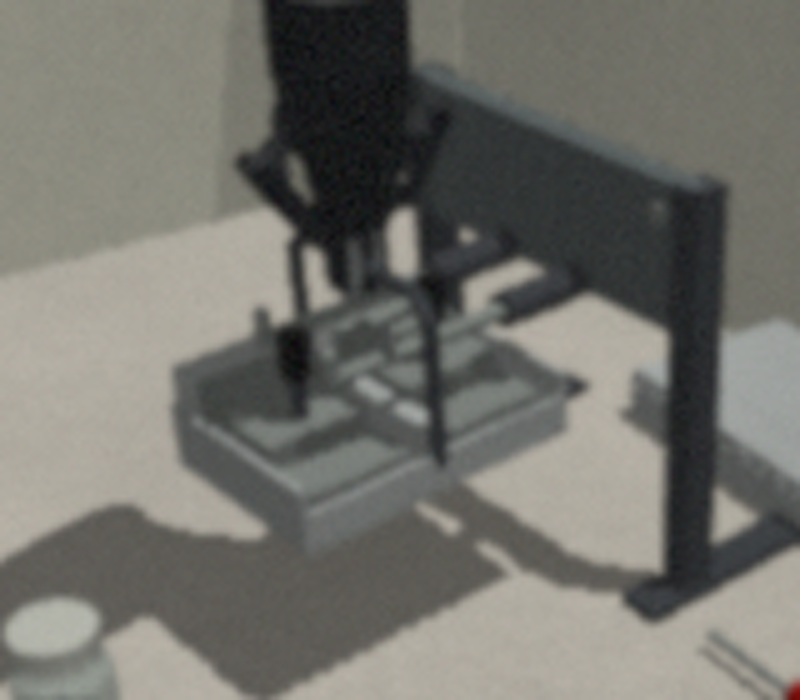

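View pics/t11.png

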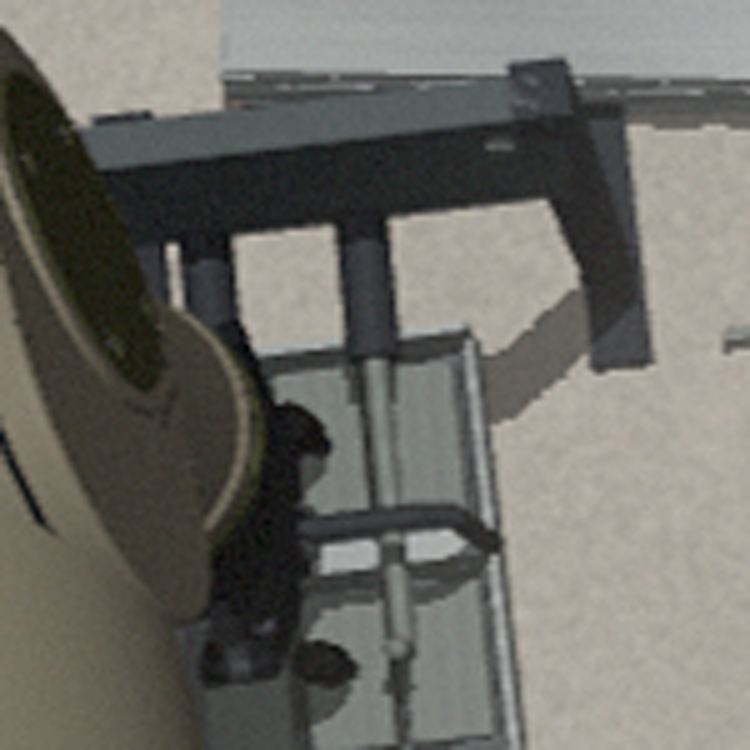

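Request:
arm_command(slide=[[0,0,5],[0,0,8],[0,0,7],[0,0,4],[0,0,3],[0,0,2],[0,0,1],[0,0,1],[0,0,0]], turn=[0,0,0,0,0,0,0,0,0], grip=[1,1,1,1,1,1,1,1,1])

```text
clock: 20.45
position: [0.5579, 0.2268, 0.1788]
ee_rot: [0.654, 0.756, 0.0, -0.0]
ft_force: [0.2, -0.6, -6.7]
grip_width: 0.082
```

Request:
arm_command(slide=[[0,0,1],[0,0,1],[0,0,0.5],[0,0,0]], turn=[0,0,0,0], grip=[1,1,1,1])

```text
clock: 20.78
position: [0.5579, 0.2269, 0.1765]
ee_rot: [0.654, 0.756, 0.0, 0.0]
ft_force: [-0.1, -0.7, -6.5]
grip_width: 0.083
```

Request:
arm_command(slide=[[0,0,1],[0,0,0.5],[0,0,0]], turn=[0,0,0], grip=[1,1,1])

```text
clock: 21.03
position: [0.5581, 0.2269, 0.176]
ee_rot: [0.654, 0.756, 0.001, 0.0]
ft_force: [-4.6, -1.6, 3.8]
grip_width: 0.08
```

```bash
python3 - <<'E'
from rk import *
for c in('side','top'):
    im=manip.camera(c); cv2.imwrite(f'pics/{c}12.png',im)
overlay('side','pics/side12.png',(180,110,280,200),8,[],'pics/s12.png')
E
python3 plan.py 0.558 0.225 0.19 8.3
```

```text
t 21.13 pos [0.5581 0.227  0.176 ] tool y az 8.28 tilt z [ 9.e-04  1.e-03 -1.e+00] q7 -0.208 F [-4.5 -2.6  6.2] grip 0.082
turn needed -0.02
shift after turn [ -1.9  -0.4 -14. ] len 14.1
```

View pics/s12.png

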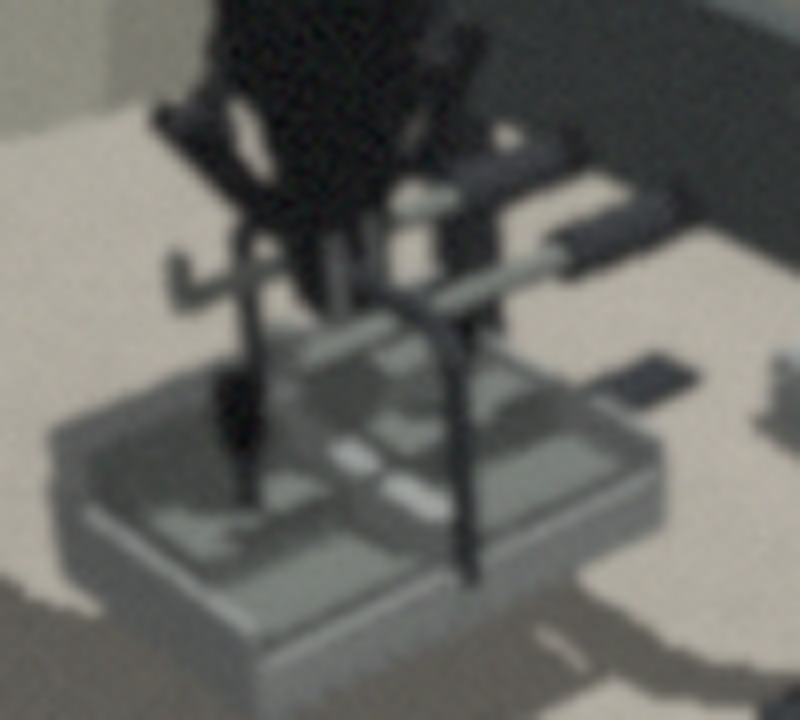

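Request:
arm_command(slide=[[0,0,-0.5],[0,0,0],[0,0,0],[0,0,0],[0,0,0],[0,0,0]], turn=[0,0,0,0,0,0], grip=[0.65,0.65,0.65,0.65,0.65,0.65])

```text
clock: 21.63
position: [0.5579, 0.2268, 0.1753]
ee_rot: [0.654, 0.756, 0.0, 0.0]
ft_force: [-0.1, 0.3, 0.3]
grip_width: 0.351
```

```bash
python3 - <<'E'
from rk import *
for c in('side','top'):
    im=manip.camera(c); cv2.imwrite(f'pics/{c}13.png',im)
overlay('side','pics/side13.png',(180,110,280,200),8,[],'pics/s13.png')
overlay('top','pics/top13.png',(90,70,240,220),5,[],'pics/t13.png')
E
python3 plan.py 0.627 0.235 0.176 8.3
```

```text
t 21.73 pos [0.5579 0.2268 0.1753] tool y az 8.28 tilt z [ 0.e+00  1.e-04 -1.e+00] q7 -0.208 F [ 0.2 -0.   0.6] grip 0.346
turn needed -0.02
shift after turn [-1.9 69.6 -0.7] len 69.6
```

View pics/s13.png

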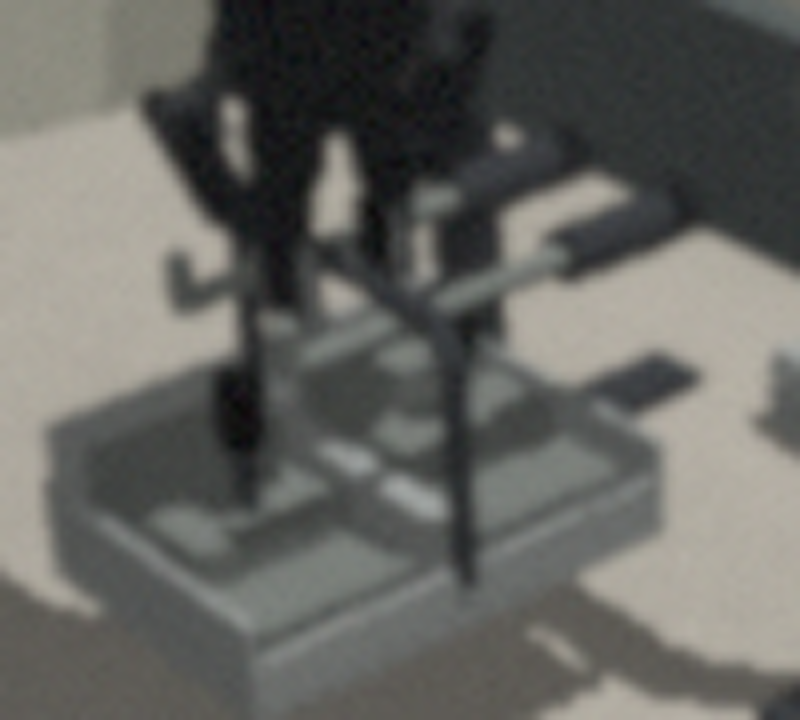

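View pics/t13.png

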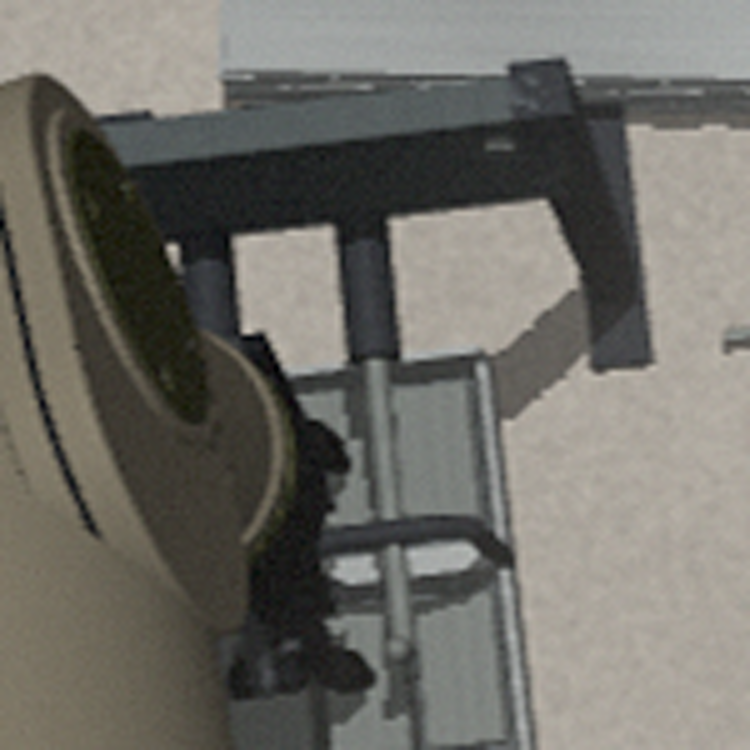

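Request:
arm_command(slide=[[0,0,-8],[0,0,-16],[0,0,-18],[0,0,-8],[0,-15,0],[0,-20,0],[0,0,0],[0,0,12],[0,0,20],[0,0,14]], turn=[0,0,0,0,0,0,0,0,0,0], grip=[0.65,0.65,0.65,0.65,0.65,1,1,1,1,1])

```text
clock: 22.57
position: [0.5233, 0.2217, 0.1775]
ee_rot: [0.654, 0.756, -0.0, -0.0]
ft_force: [0.7, -0.6, -0.3]
grip_width: 0.001
```

```bash
python3 - <<'E'
from rk import *
for c in('side','top'):
    im=manip.camera(c); cv2.imwrite(f'pics/{c}14.png',im)
overlay('side','pics/side14.png',(180,110,280,200),8,[],'pics/s14.png')
E
python3 plan.py 0.627 0.235 0.178 8.3
```

```text
t 22.67 pos [0.5222 0.2211 0.1762] tool y az 8.28 tilt z [-0.0036 -0.0025 -1.    ] q7 -0.248 F [-0.3  0.5  0.1] grip 0.001
turn needed -0.02
shift after turn [ -1.4 105.7  -2.2] len 105.7
```

View pics/s14.png

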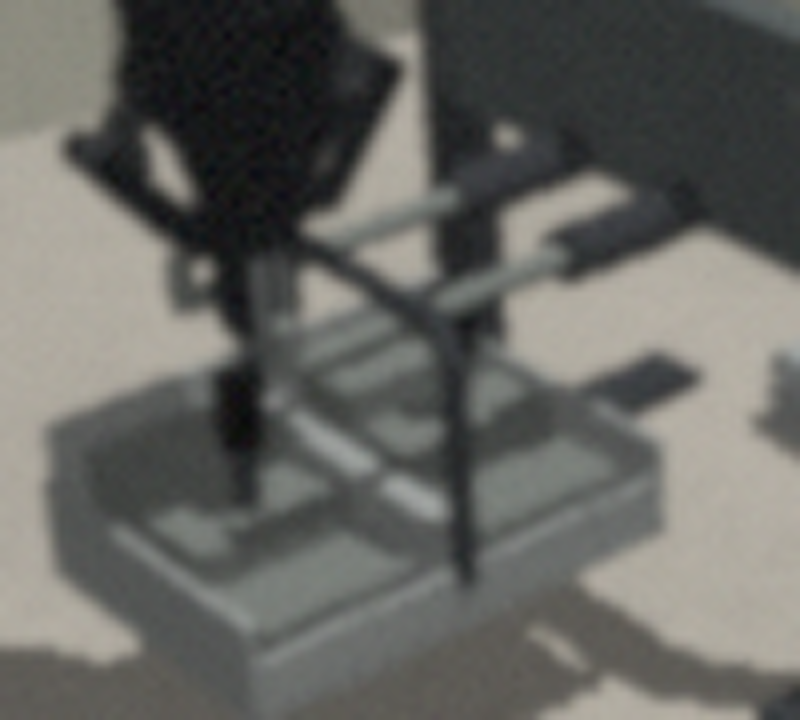

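Request:
arm_command(slide=[[0,5,0],[0,5,0],[0,3,0],[0,3,0],[0,3,0],[0,4,0],[0,4,0],[0,4,0],[0,4,0],[0,4,0]], turn=[0,0,0,0,0,0,0,0,0,0], grip=[1,1,1,1,1,1,1,1,1,1])

```text
clock: 23.5
position: [0.561, 0.2276, 0.1797]
ee_rot: [0.654, 0.756, -0.001, -0.001]
ft_force: [-7.5, -1.7, 4.7]
grip_width: -0.001
```

Request:
arm_command(slide=[[0,4,0],[0,4,0],[0,4,0],[0,4,0],[0,4,0],[0,4,0],[0,4,0],[0,3,0],[0,2,0],[0,1,0]], turn=[0,0,0,0,0,0,0,0,0,0], grip=[1,1,1,1,1,1,1,1,1,1])

```text
clock: 24.33
position: [0.5949, 0.2325, 0.1796]
ee_rot: [0.654, 0.756, -0.001, -0.001]
ft_force: [-7.2, -1.7, 4.7]
grip_width: 0.003
```

```bash
python3 - <<'E'
from rk import *
for c in('side','top'):
    im=manip.camera(c); cv2.imwrite(f'pics/{c}15.png',im)
overlay('side','pics/side15.png',(180,110,280,200),8,[],'pics/s15.png')
overlay('top','pics/top15.png',(90,70,240,220),5,[],'pics/t15.png')
E
python3 plan.py 0.627 0.235 0.178 8.3
```

```text
t 24.43 pos [0.5951 0.2325 0.1796] tool y az 8.3 tilt z [-1.2e-03  2.0e-04 -1.0e+00] q7 -0.173 F [-4.  -1.1  3.2] grip -0.005
turn needed -0.0
shift after turn [-2.1 31.9  1.6] len 32.0
```

View pics/s15.png

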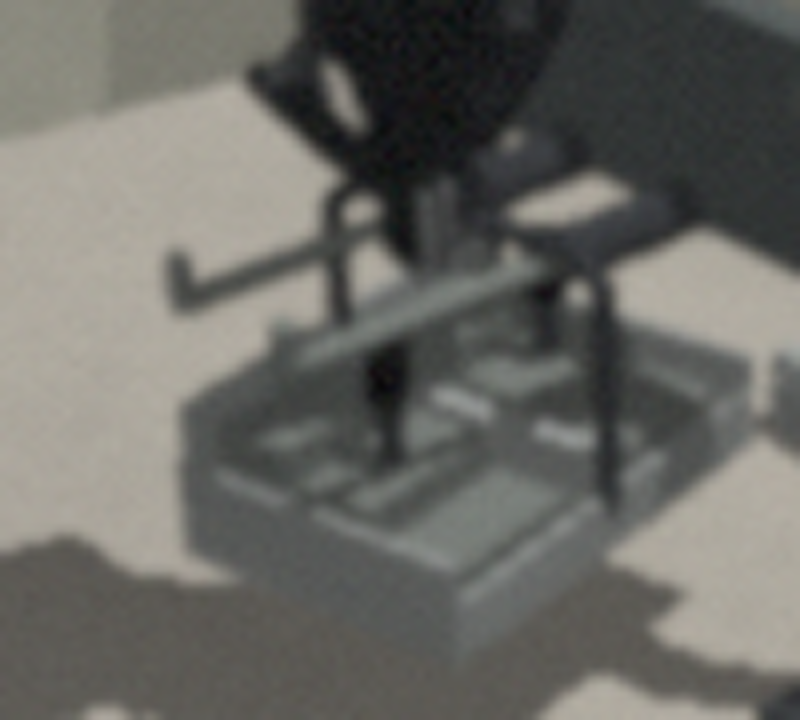

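View pics/t15.png

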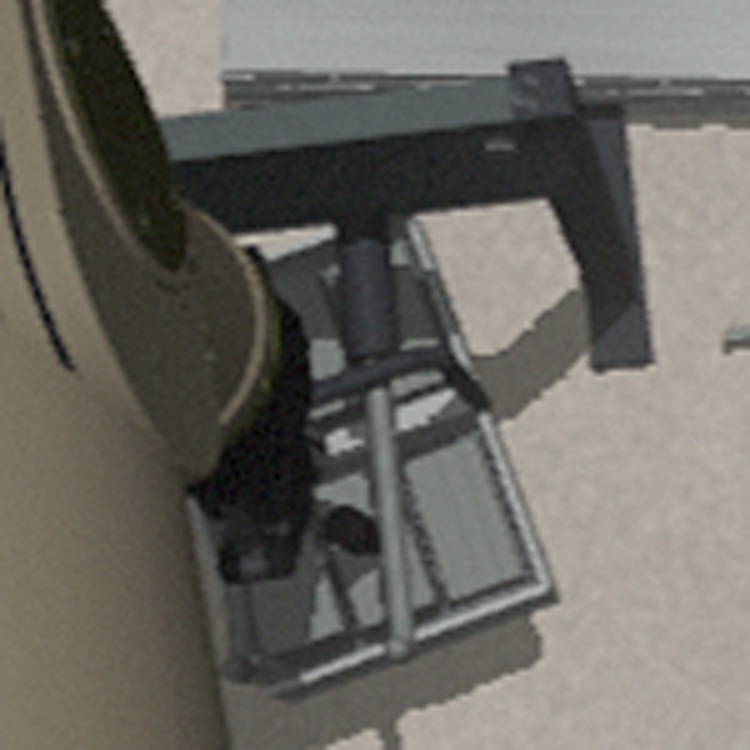

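Request:
arm_command(slide=[[0,-6,0],[0,-8,0],[6,0,0],[5,0,0],[0,3,0],[0,3,0],[0,3,0],[0,3,0],[0,3,0],[0,3,0]], turn=[0,0,0,0,0,0,0,0,0,0], grip=[1,1,1,1,1,1,1,1,1,1])

```text
clock: 25.27
position: [0.5972, 0.244, 0.1791]
ee_rot: [0.654, 0.756, -0.001, -0.001]
ft_force: [-7.1, 0.0, 4.2]
grip_width: 0.001
```

```bash
python3 - <<'E'
from rk import *
for c in('side','top'):
    im=manip.camera(c); cv2.imwrite(f'pics/{c}16.png',im)
overlay('side','pics/side16.png',(180,110,280,200),6,[],'pics/s16.png')
overlay('top','pics/top16.png',(90,70,240,220),4,[],'pics/t16.png')
E
python3 plan.py 0.627 0.235 0.178 8.3
```

```text
t 25.37 pos [0.5982 0.2437 0.1791] tool y az 8.27 tilt z [-2.e-04 -2.e-04 -1.e+00] q7 -0.186 F [ 0.2  0.3 -0.4] grip 0.002
turn needed -0.03
shift after turn [-12.7  27.2   1.1] len 30.1
```

View pics/s16.png

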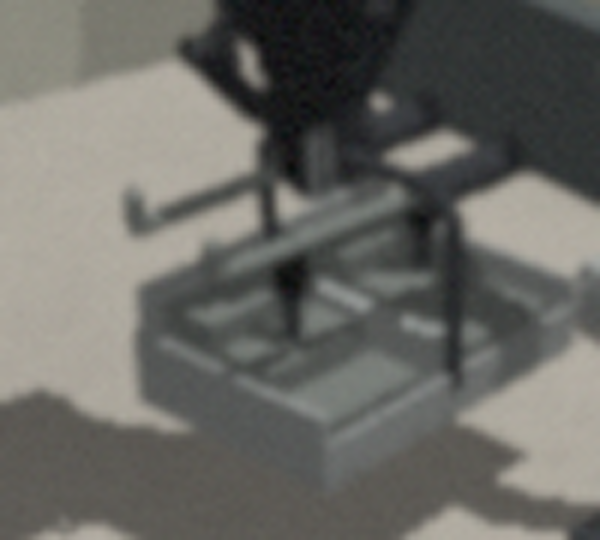

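View pics/t16.png

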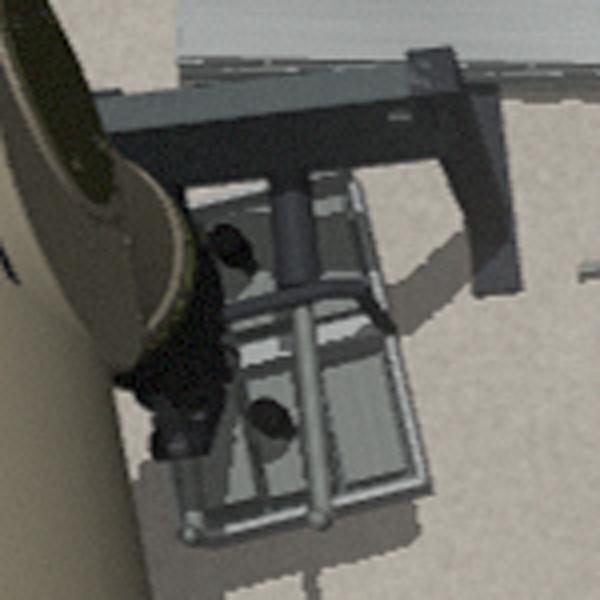

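Request:
arm_command(slide=[[0,2,0],[0,2,0],[0,2,0],[0,2,0],[0,1,0],[0,0,0]], turn=[0,0,0,0,0,0], grip=[1,1,1,1,1,1])

```text
clock: 25.87
position: [0.6064, 0.2451, 0.1791]
ee_rot: [0.654, 0.756, -0.0, -0.0]
ft_force: [-5.1, 0.7, -0.0]
grip_width: 0.002
```

```bash
python3 - <<'E'
from rk import *
for c in('side','top'):
    im=manip.camera(c); cv2.imwrite(f'pics/{c}17.png',im)
overlay('side','pics/side17.png',(180,110,280,200),6,[],'pics/s17.png')
overlay('top','pics/top17.png',(90,70,240,220),4,[],'pics/t17.png')
E
python3 plan.py 0.627 0.235 0.178 8.3
```

```text
t 25.97 pos [0.6064 0.2451 0.179 ] tool y az 8.29 tilt z [-1.1e-03 -1.0e-04 -1.0e+00] q7 -0.179 F [-4.6  0.3 -0.3] grip 0.003
turn needed -0.01
shift after turn [-13.   18.9   1. ] len 23.0
```

View pics/t17.png

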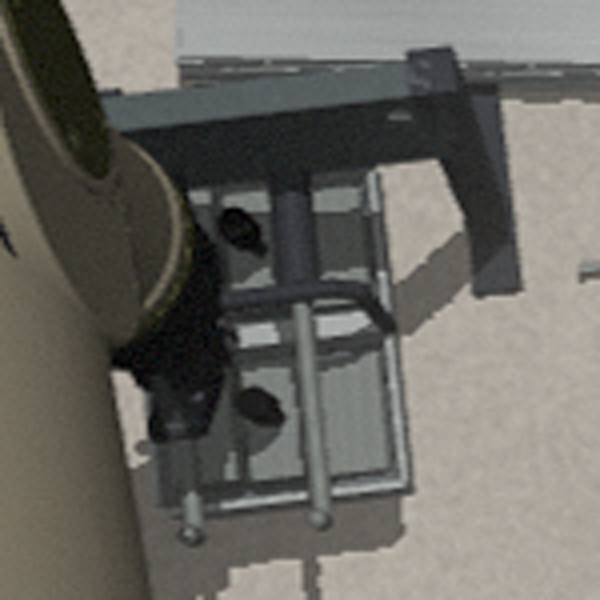

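View pics/s17.png

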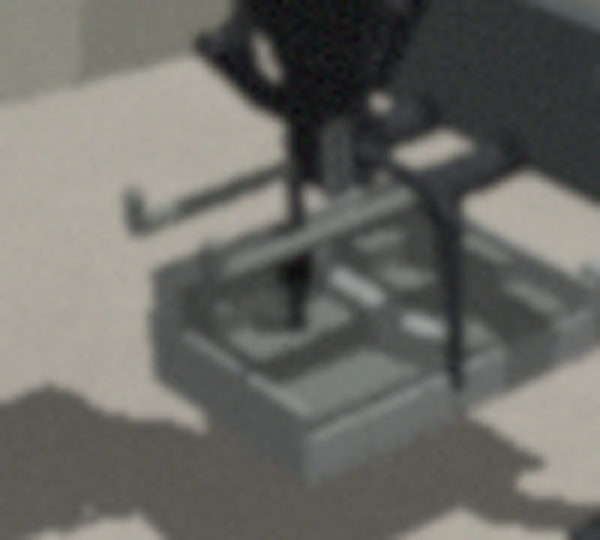

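Request:
arm_command(slide=[[0,1,0],[0,1,0],[0,0,0]], turn=[0,0,0], grip=[1,1,1])

```text
clock: 26.22
position: [0.6067, 0.2452, 0.1789]
ee_rot: [0.654, 0.756, -0.002, -0.002]
ft_force: [-14.7, -1.9, 5.3]
grip_width: -0.002
```

```bash
python3 plan.py 0.627 0.235 0.178 8.3
```

```text
t 26.22 pos [0.6067 0.2452 0.1789] tool y az 8.3 tilt z [-5.e-03 -8.e-04 -1.e+00] q7 -0.178 F [-14.7  -1.9   5.3] grip -0.002
turn needed 0.0
shift after turn [-13.   18.6   0.8] len 22.7
```

Request:
arm_command(slide=[[0,-2,0],[0,-6,0],[-8,0,0],[-10,0,0],[-6,0,0],[0,2,0],[0,2,0],[0,2,0],[0,2,0],[0,0,0]], turn=[0,0,0,0,0,0,0,0,0,0], grip=[1,1,1,1,1,1,1,1,1,1])

```text
clock: 27.05
position: [0.6101, 0.221, 0.1791]
ee_rot: [0.654, 0.756, -0.003, -0.002]
ft_force: [-14.9, -5.9, 8.4]
grip_width: -0.003
```

```bash
python3 - <<'E'
from rk import *
for c in('side','top'):
    im=manip.camera(c); cv2.imwrite(f'pics/{c}18.png',im)
overlay('top','pics/top18.png',(90,70,240,220),4,[],'pics/t18.png')
E
python3 plan.py 0.627 0.235 0.178 8.3
```

```text
t 27.15 pos [0.6101 0.2209 0.1791] tool y az 8.28 tilt z [-0.0056 -0.0017 -1.    ] q7 -0.142 F [-15.5  -6.3   8.5] grip 0.0
turn needed -0.02
shift after turn [11.5 18.8  0.9] len 22.0
```

View pics/t18.png

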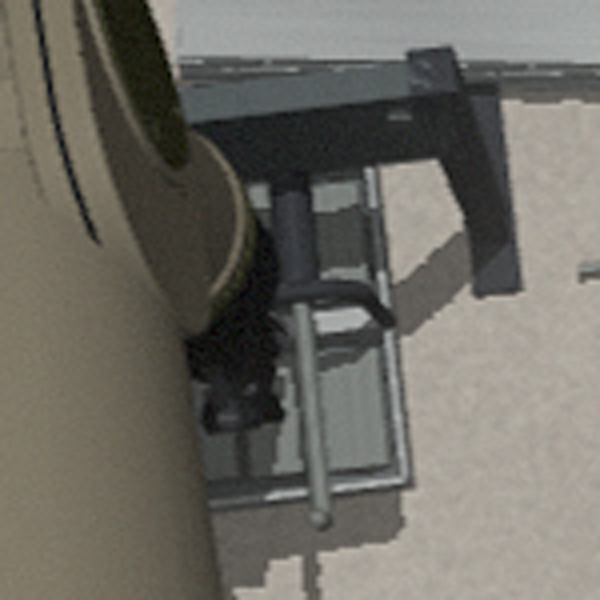

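Request:
arm_command(slide=[[0,-1,0],[0,-2,0],[5,-6,0],[6,-8,0],[0,-8,0],[0,0,-15],[0,0,-30],[0,0,-35],[0,0,-35],[0,-15,-20]], turn=[0,0,0,0,0,0,0,0,0,0], grip=[1,1,1,1,1,1,1,1,1,1])

```text
clock: 27.98
position: [0.572, 0.2272, 0.3179]
ee_rot: [0.654, 0.756, 0.002, 0.001]
ft_force: [0.8, -0.3, 0.7]
grip_width: 0.001
```

Request:
arm_command(slide=[[0,-35,0],[-10,-35,0],[-25,-25,0],[-35,0,0],[-35,0,0],[-35,0,0],[-35,0,0],[-35,0,0],[-35,0,0],[-15,0,0]], turn=[0,0,0,0,0,0,0,0,0,0], grip=[1,1,1,1,1,1,1,1,1,1])

```text
clock: 28.82
position: [0.5139, -0.0489, 0.3146]
ee_rot: [0.656, 0.755, 0.0, 0.001]
ft_force: [0.8, -0.5, 0.4]
grip_width: -0.0
```

```bash
python3 - <<'E'
from rk import *
for c in('side','top'):
    im=manip.camera(c); cv2.imwrite(f'pics/{c}19.png',im)
overlay('top','pics/top19.png',(90,70,240,220),4,[],'pics/t19.png')
overlay('side','pics/side19.png',(180,80,310,220),5,[],'pics/s19.png')
find(['seat','handle_mid','caddy','high_end','rack_a_tall','rack_b_tall'])
E
python3 plan.py 0.627 0.235 0.178 8.3
```

```text
top handle_mid 0.8 [0.6261 0.2317 0.1932]
top caddy 0.56 [0.6268 0.2383 0.0729]
top high_end 0.85 [0.6192 0.2983 0.1362]
top high_end 0.33 [0.6302 0.2374 0.0754]
top rack_a_tall 0.27 [0.6284 0.2354 0.1936]
top rack_b_tall 0.8 [0.5725 0.2731 0.1275]
top rack_b_tall 0.5 [ 0.3483  0.2155 -0.0031]
side seat 0.59 [0.627  0.2327 0.198 ]
side caddy 0.9 [0.6301 0.231  0.0762]
side caddy 0.52 [0.6776 0.2441 0.1505]
side rack_a_tall 0.74 [0.6677 0.2817 0.1276]
side rack_b_tall 0.97 [0.578  0.2699 0.1277]
t 29.52 pos [ 0.5144 -0.044   0.3143] tool y az 8.3 tilt z [-0.e+00  1.e-04 -1.e+00] q7 0.173 F [-0.   0.4 -0.4] grip 0.001
turn needed 0.0
shift after turn [259.9 151.7 136.3] len 330.3
```

View pics/t19.png

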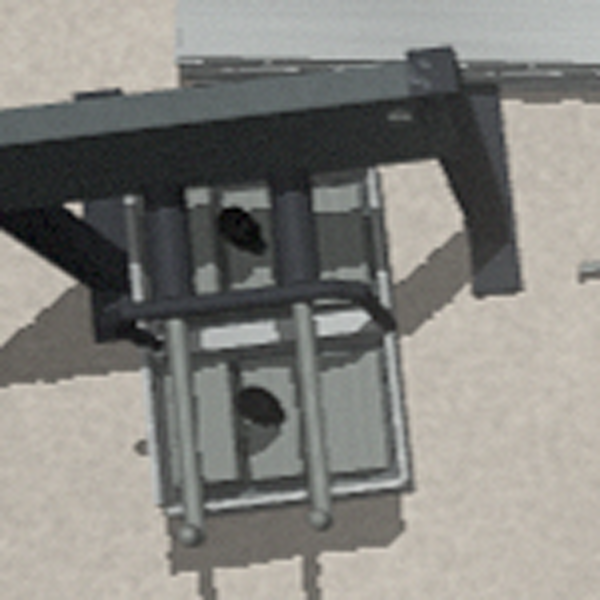

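View pics/s19.png

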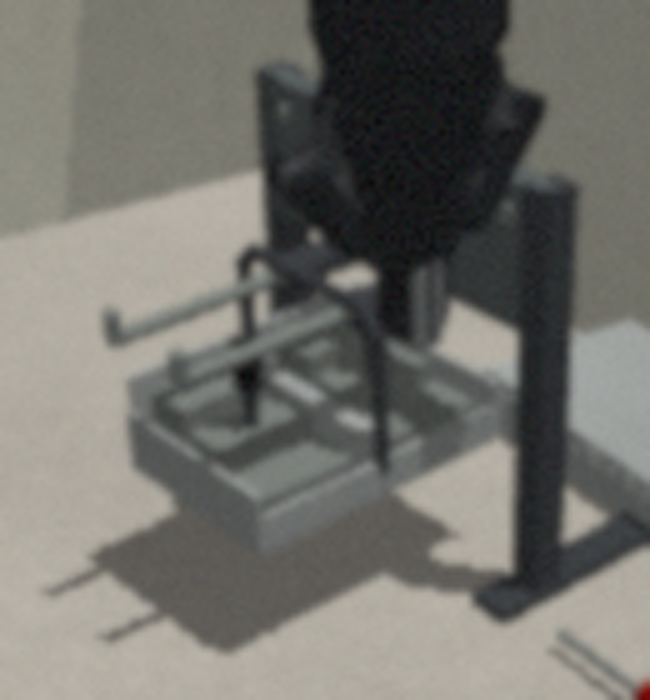

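View pics/side19.png

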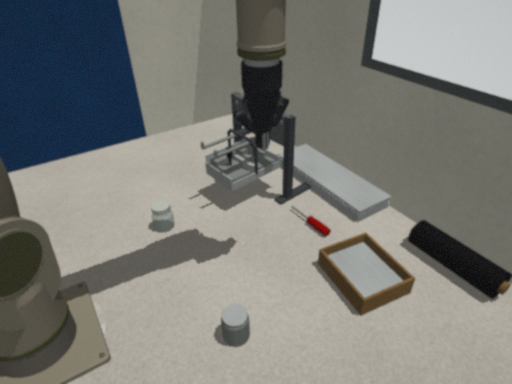

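Request:
arm_command(slide=[[-20,-20,-10],[-30,-20,-10],[-30,-20,-10],[-30,0,0],[-30,0,0],[-20,0,0],[0,0,0],[0,0,0],[0,0,0],[0,0,0]], turn=[0,0,0,0,0,0,0,0,0,0], grip=[1,1,1,1,1,1,1,1,1,1])

```text
clock: 30.35
position: [0.4784, -0.21, 0.3442]
ee_rot: [0.654, 0.757, 0.0, -0.0]
ft_force: [0.3, 0.2, -1.2]
grip_width: -0.002
```

Request:
arm_command(slide=[[0,0,0],[0,0,0],[0,0,0],[0,0,0],[0,0,0],[0,0,0],[0,0,0],[0,0,0],[0,0,0],[0,0,0]], turn=[0,0,0,0,0,0,0,0,0,0], grip=[1,1,1,1,1,1,1,1,1,1])

```text
clock: 31.18
position: [0.4781, -0.2113, 0.3443]
ee_rot: [0.654, 0.756, 0.0, -0.0]
ft_force: [-0.2, 0.3, -0.5]
grip_width: 0.0
```

```bash
python3 - <<'E'
from rk import *
for c in('side','top'):
    im=manip.camera(c); cv2.imwrite(f'pics/{c}20.png',im)
a=math=8.3*np.pi/180
tip=np.array([.5135,.2185]); d=np.array([np.cos(a),np.sin(a)])
st=caddy_pts(*(tip+.18*d),a); cd=caddy_pts(*(tip+.115*d),a,.075)
overlay('top','pics/top20.png',(90,110,200,220),6,[],'pics/t20.png')
overlay('side','pics/side20.png',(180,80,310,220),5,[],'pics/s20.png')
x=cv2.imread('pics/top20.png').astype(int);y=cv2.imread('pics/top19.png').astype(int)
print(np.abs(x-y)[110:220,110:200].mean())
find(['handle_mid','caddy','high_end','rack_a_tall','rack_b_tall','jar','tin','crate','driver'])
E
```

```text
13.26939393939394
top handle_mid 0.81 [0.63   0.2329 0.1928]
top handle_mid 0.36 [0.6192 0.2997 0.1382]
top caddy 0.66 [0.6286 0.2396 0.074 ]
top high_end 0.94 [0.6168 0.2997 0.138 ]
top rack_a_tall 0.55 [0.6677 0.2814 0.1293]
top rack_b_tall 0.85 [0.5746 0.2718 0.1272]
top jar 0.71 [ 0.347   0.217  -0.0027]
top tin 0.66 [ 3.452e-01 -2.016e-01 -2.000e-04]
top tin 0.5 [ 6.946e-01 -1.000e-04  4.200e-03]
top crate 0.58 [ 0.6696 -0.2333 -0.0027]
top crate 0.46 [0.6982 0.0027 0.0036]
top driver 0.58 [ 6.941e-01 -2.400e-03  4.000e-04]
side handle_mid 0.59 [0.6296 0.2351 0.1931]
side handle_mid 0.23 [0.5151 0.2231 0.1836]
side caddy 0.64 [0.6296 0.2331 0.0786]
side caddy 0.42 [ 6.992e-01 -6.100e-03 -1.000e-04]
side high_end 0.89 [0.6216 0.2977 0.138 ]
side rack_a_tall 0.56 [0.6687 0.28   0.1265]
side rack_b_tall 0.56 [0.5775 0.2691 0.1296]
side jar 0.96 [ 0.352   0.2074 -0.001 ]
side jar 0.19 [0.6295 0.2365 0.1954]
side tin 0.64 [ 0.3437 -0.2016 -0.0054]
side crate 0.87 [ 0.6729 -0.2344 -0.0011]
side crate 0.28 [0.6294 0.2325 0.1932]
side driver 0.61 [ 6.959e-01 -5.600e-03  1.000e-04]
```

View pics/t20.png

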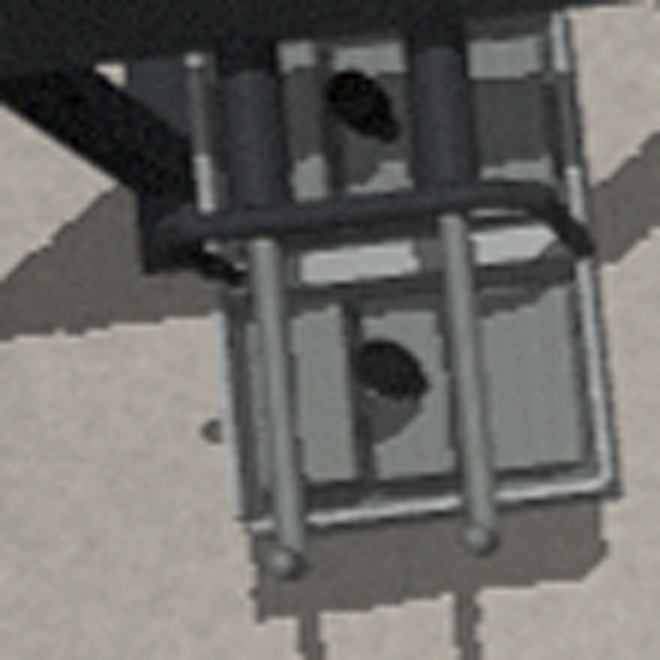

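View pics/s20.png

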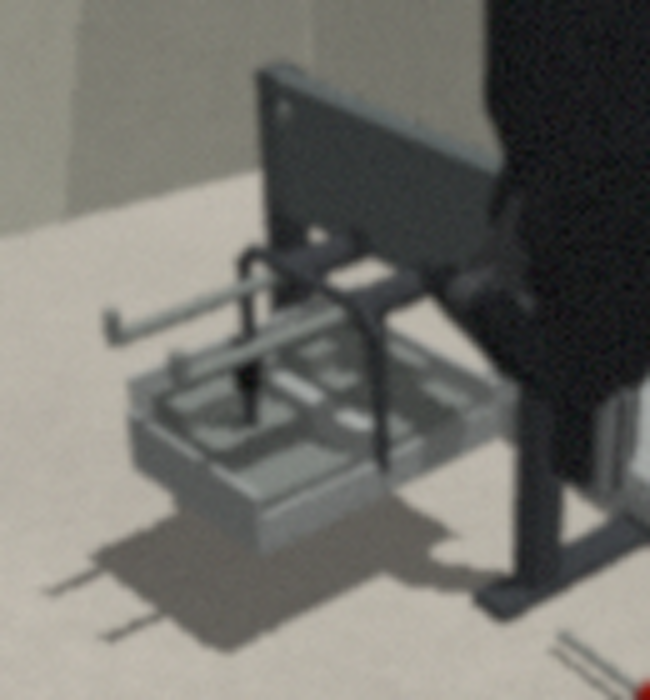

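```bash
python3 - <<'E'
from rk import *
im=manip.camera('top'); cv2.imwrite('pics/top21.png',im)
g=lambda k:cv2.cvtColor(cv2.imread(f'pics/top{k}.png'),cv2.COLOR_BGR2GRAY)[110:220,110:200].astype(np.float64)
print(np.abs(g(20)-g(21)).mean(),np.abs(g(19)-g(21)).mean(),cv2.phaseCorrelate(g(19),g(21)),cv2.phaseCorrelate(g(20),g(21)))
a=np.radians(8.3); tip=np.array([.5135,.2185]); d=np.array([np.cos(a),np.sin(a)])
# bar line fit in top image (dark pixels): zoom
Z=cv2.resize(cv2.imread('pics/top0.png')[135:170,115:185],None,fx=10,fy=8,interpolation=cv2.INTER_CUBIC)
Y=cv2.resize(cv2.imread('pics/top21.png')[135:170,115:185],None,fx=10,fy=8,interpolation=cv2.INTER_CUBIC)
cv2.imwrite('pics/cmp.png',np.clip(np.vstack([Z,Y])*1.6,0,255).astype(np.uint8))
E
```

```text
2.2835353535353535 13.325252525252525 ((0.02544556771873374, 0.02381249632416882), 0.9979448503362743) ((0.020268362675608387, 0.03934506016473449), 1.01029932505803)
```

View pics/cmp.png

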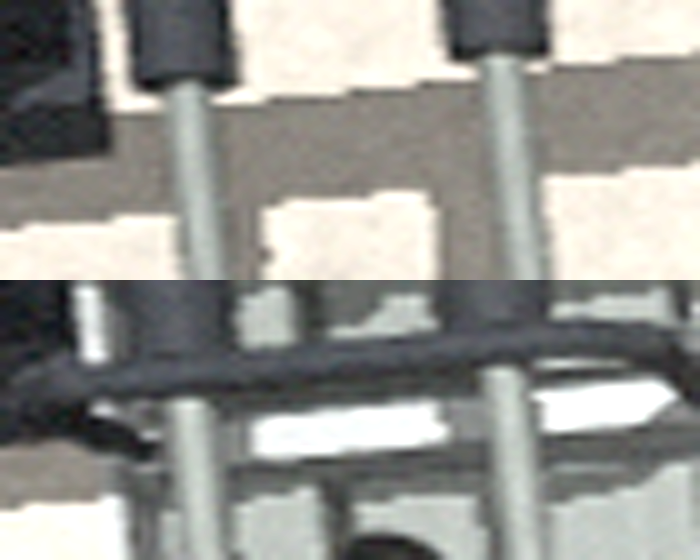

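```bash
python3 -c "
from workcell import manip
print(manip.hand_in(), manip.get_obs()['clock'])"
```

```text
the job is handed in; nothing more can be done
the job is handed in; nothing more can be done
```

The wrong-way rack is turned round and seated again. The caddy hangs on both prongs, pushed home against the collars, and the job was handed in at about 33 s of the 72 s.

**What I did:**
- I lifted rack_a by its knob, turned it half a turn and seated it in the same bay.
- I picked the caddy up by the handle, lowered it onto the prongs and let go.
- I then pushed it home with the closed fingers. The first push, at the middle of the bar, swung the caddy round by roughly 15°. I corrected that with a push at each side, until both stopped at the same depth at about 15 N.

**What the last checks showed:**
- **Racks:** both tallest dies were found on the high-wall side of the caddy.
- **Seating on the prongs:** in the top picture the bar lies against both collars, level to within about 1 mm. The networks put the handle middle about 3 mm from my estimate of the seat.
- **Stillness:** successive top pictures showed less than 0.05 pixel of movement. A brightness difference of 13 grey levels between two of them came with no image shift. I put it down to the arm's shadow but did not check that.
- **Bystanders:** the jar, tin, box and screwdriver were all found in their starting places, within the networks' error.
- **Robot:** the gripper was well clear of everything at hand-in, and no force reading I saw exceeded about 20 N.

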